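# Open the mini keg at the games-room bar

### The job

Open the mini keg for refilling: lift the cap's flip-top locking tab until it stands up and leave it up, then unscrew the cap beneath it until the thread lets go, take it off and set it down gently, right way up, in the middle of the black rubber bar mat. The cap and its tab are plastic: go gently, follow the hinge and the thread, never yank or press hard on the cap while the thread still holds it, do not drop it, and do not knock the keg or disturb the other things on the bar.

Things in the scene. Friction and masses are not known exactly. Their poses are not given: they have to be found in the camera images.
- keg: Stainless mini keg, 128 mm wide, fixed to the bar, carrying handle low on its side at -x. Origin: centre of its underside, z up its axis. Its shoulder ends in a flat collar 72 mm wide, top at z = 196 mm, from which the neck rises. Two small ears on the collar at +x, 27 to 34 mm from the axis, tops at z = 208 mm, flank the tongue of the cap's tab.
- neck_top (a point): Top centre of the threaded neck, 226 mm above the bar: 34 mm in diameter, 42.4 mm over the threads, 30 mm tall. Coarse right-hand thread with three starts: the cap unscrews anticlockwise seen from above and must be let rise as the thread lifts it, several mm in all, to be felt. A sprung seal pushes the tight cap up with 4 to 7 N, fading over the first 4 mm of rise.
- cap: Black ribbed screw cap, 52 mm in diameter, 30 mm tall, hollow below, 65 to 110 g with its tab. Origin: centre of its lower rim (200 to 203 mm above the bar at the start); z up; +x points to the free end of the tab. It takes about 0.1 to 0.2 N m to start turning, then turns easily with about 2 mm of up and down play, and stays where it is left.
- cap_top (a point): Centre of the cap's top face, 30 mm above its lower rim. The thread lets the cap go after between a quarter and a half turn from the start; where differs each time and can only be felt: before it a light pull of 5 N finds the cap held, after it the cap comes straight up. Push and pull on the plastic thread should stay under about 10 N. Clear of the neck 27 mm above where it started.
- tab (a joint): Angle of the grey flip-top locking tab: 0 flat on the cap, 1.57 upright, stop at 1.7; its stiff hinge stays where left (about 1 N at the end moves it). A plate 46 mm long from the hinge, 22 mm wide, 4.5 mm thick. A 7 mm wide tongue 32 to 35 mm from the hinge hangs 29 mm down outside the cap between the keg's ears: the cap cannot turn until the tab is up 0.3 rad.
- tab_hinge (a point): On the tab's hinge axis, middle of its width: in the cap's frame at x = -4 mm, z = 32.5 mm. The hinge axis runs along the cap's y. When upright the tab stands 46 mm above this point, with the tongue pointing over the cap.
- tab_end (a point): On the tab, 40 mm from the hinge axis, middle of its width and thickness; moves with the tab. The free end, 6 mm further, sticks out 16 mm past the cap's side and can be pinched across its 22 mm width; 25 mm of room beneath.
- mat: The black rubber bar mat lying fixed on the bar, rectangular, 150 mm (its x) by 120 mm (its y), top at 6 mm. Origin: centre of its underside.
- pint: Bystander: an empty clear pint glass, 84 mm wide, 145 mm tall. Origin: centre of its underside.
- tumbler: Bystander: an empty clear tumbler, 80 mm wide, 85 mm tall. Origin: centre of its underside.
- jigger: Bystander: a steel double-cone spirit measure, 42 mm wide, 70 mm tall. Origin: centre of its underside.
- flagon: Bystander: an amber glass flagon with a plain black cap and no tab, 84 mm wide, 200 mm tall. Origin: centre of its underside.
- coasters: Bystander: a stack of round cork coasters, 95 mm wide, 25 mm tall. Origin: centre of its underside.
- chalk: Bystander: a cue-chalk cube, 22 mm. Origin: centre of its underside.
- opener: Bystander: a bottle opener lying flat, 130 mm long, 34 mm wide, 6 mm thick. Origin: near the middle of its length, underside.
Not all that is in view belongs to the job. Leave any purple look-alike of the cap alone.

How it is judged:
By the outcome, as a careful person would: the job done as asked, in the order asked, and still so for the second after the job is handed in, with the robot touching nothing.
It also fails if it takes over 72 s, if anything falls off the work surface, if the arm or the gripper's body presses on something with over 40 N, if the wrist force passes 120 N, or if a joint passes its speed limit or range.

### The arm

A 7-joint arm with a two-finger parallel gripper is mounted at the origin on the work surface. World frame = base frame: x ahead of the robot, y to its left, z up, the work surface at z = 0. Lengths are in mm, angles in rad, forces in N, time in s.
With the tool pointing down it reaches from about 425 to 875 mm from the base axis. Payload 9.9 kg.
Tool frame: the origin (TCP) lies midway between the tips of the shut fingers; the grasp point (between the pads) lies 19 mm behind it (r.grip_depth is the distance from the TCP to the grasp point, in mm); z points along the fingers, y is the direction in which the jaws open and shut (so a half turn about z gives the same grasp; the last joint's range is limited). The gripper opens to 85 mm and grips with 20 to 120 N. Pads are 22 mm wide; open, the fingers measure 114 mm over their backs; the gripper's body (76 mm by 85 mm) begins 54 mm behind the grasp point. The pads swing forward as they close: fully open they stand 13 mm farther back than shut.
Start: joints at [1.017, 0.576, 0.025, 1.437, -0.015, 1.129, -0.057], TCP at [305.583, -601.871, 231.289] pointing down, gripper open.
Joint ranges: [-2.76, 2.76], [-0.34, 2.15], [-1.52, 1.57], [0.19, 2.46], [-1.09, 4.23], [0.17, 1.99], [-2.82, 2.82]. Speed limits (rad/s): [2.22, 2.22, 3.01, 3.01, 3.14, 3.14, 3.14].

### API

Orientations are given as a 3x3 rotation matrix whose columns are the frame's x, y, z axes.
In Python, from cell import sensors, capture, r gives the robot as it stands. The module is installed in compiled form; this text tells all that it offers.
- The arm moves only by the shell command python3 -m crank 'ROWS' [FORCE]. ROWS is JSON, one flat list of numbers, 7 for each row, row after row: the shift along the tool's x, y, z in mm, then the turn, a rotation vector about the tool's x, y, z in rad, then the finger opening in mm, from 0 to 85.4. In form: [tx, ty, tz, wx, wy, wz, jaw, tx, ty, tz, wx, wy, wz, jaw, ...]. A call has exactly 8 rows; each row is the pose to reach, as a shift and turn from the pose commanded when the call began, along the tool's axes at that moment; what a row does not reach only later rows make up. A row lasts 1/12 s, in which the tool goes at most 41.7 mm and 7.16 degrees, less where a joint would pass 70% of its speed; a pose out of reach is approached as far as the arm can. A call with a gripper value outside its range is refused whole. The fingers move at their own pace and stop on an object; FORCE is the grip in N (left out, the last holds). Time passes only in rows, so rows that repeat a pose let the fingers close, or fill a call up. It gives the time, the measured TCP pose, the force and the opening at its end, in the units of the state.
- sensors.read_state(): the state, without advancing time (a new reading comes with each control period).
- capture(name): name is "side" or "top"; returns a dict with "color" (480x640x3 uint8, blue, green, red), "intrinsics" (3x3 intrinsics, pixels), "extrinsics" (4x4, takes a point from camera to world coordinates). Camera axes: x right, y down, z forward; pixel columns grow to the right and rows downward; lengths in mm; the calibration is good to about 2 mm. A picture is of the moment at which its call begins. There is no depth.
- r.job_done(): hands the job in, once; it reports no verdict.
The state is a dict: "clock": time; "q": joint angles; "joint_vel": joint speeds; "effort": joint torques, N m; "tcp_pos": TCP position; "tcp_rot": TCP orientation; "wrist_force": force on the tool from outside, world axes, zero at the start; "moment": the same for the moment, N m; "width": finger opening in mm.
Only numpy, scipy, OpenCV 4.12 (cv2) and the standard library are available. Lean on these libraries where they do the work, as an engineer would, in place of code of your own. Each camera call takes 0.05 s, during which the arm holds its last target.

## Working session

There is one attempt and no reset: what is moved stays moved. The work goes in short steps, Python scripts to look and compute and a shell command to move; the robot and the scene stay as the last step left them, time stands still between calls to the robot, and variables do not carry over. Pictures are saved under pics/ and viewed, and the job is handed in when it is done.

```bash
mkdir -p pics; ls
python3 - <<'E'
from cell import sensors, capture, r
import cv2
s=sensors.read_state()
for k,v in s.items(): print(k,v)
for n in("side","top"):
    c=capture(n); cv2.imwrite(f"pics/{n}0.png",c["color"]); print(n,c["intrinsics"],c["extrinsics"])
print(r.grip_depth)
E
```

```text
pics
clock 0.0
q [ 1.01717176  0.5765315   0.02485764  1.43789292 -0.01499696  1.1290302
 -0.05648977]
joint_vel [-0.00065362  0.0009147  -0.00049424  0.00023954  0.0005869  -0.00081208
  0.00149462]
effort [-5.92249289e-04 -7.65749645e+01  2.25021601e+00 -2.85973710e+01
  1.52559369e-02  1.26074048e-02 -4.48673674e-06]
tcp_pos [ 305.3830942  -601.45681493  230.44872136]
tcp_rot [[ 8.91632079e-01  4.52759894e-01 -8.45202439e-04]
 [ 4.52760673e-01 -8.91630907e-01  1.44861324e-03]
 [-9.77346397e-05 -1.67430446e-03 -9.99998594e-01]]
wrist_force [-0.59208425  0.16662644  0.19115988]
moment [-0.0051705   0.04118326 -0.019614  ]
width 85.22523010078788
side [[615.56716552   0.         328.32086213]
 [  0.         615.56716552 251.64928738]
 [  0.           0.           1.        ]] [[ 9.97739965e-01 -2.69521862e-02  6.15511286e-02  5.06530081e+02]
 [-6.45609075e-02 -6.38421638e-01  7.66974382e-01 -8.87468048e+02]
 [ 1.86239360e-02 -7.69214790e-01 -6.38718840e-01  8.71201829e+02]
 [ 0.00000000e+00  0.00000000e+00  0.00000000e+00  1.00000000e+00]]
top [[554.97982923   0.         323.36157754]
 [  0.         554.97982923 233.08182588]
 [  0.           0.           1.        ]] [[-3.11581299e-03 -9.90841241e-01  1.34996022e-01  3.86552542e+02]
 [-9.99994709e-01  2.96103756e-03 -1.34728689e-03  8.63946282e-01]
 [ 9.35219125e-04 -1.34999505e-01 -9.90845225e-01  1.46385782e+03]
 [ 0.00000000e+00  0.00000000e+00  0.00000000e+00  1.00000000e+00]]
18.700000000000003
```

View pics/side0.png

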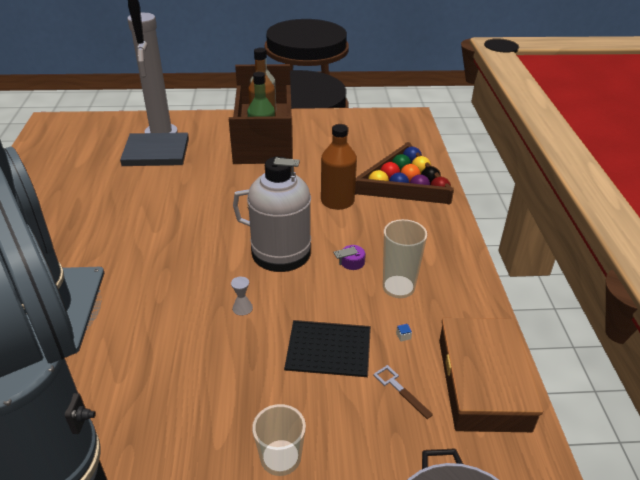

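View pics/top0.png

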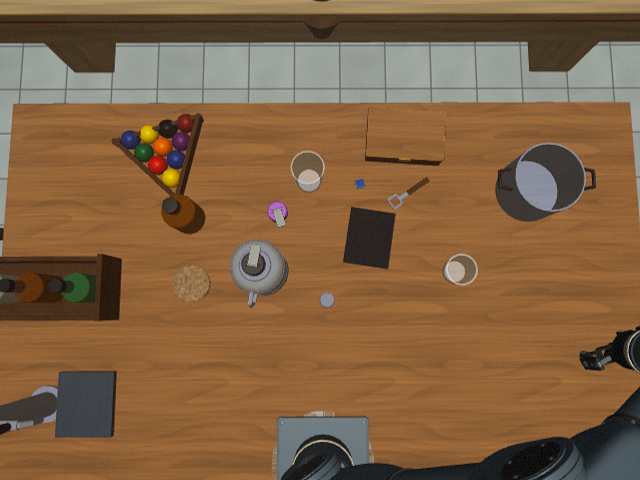

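The side view shows the keg at (280,220) with its tab to the right at (287,162), and the mat at (328,348). The top view shows the cap at about (253,263) with the tab pointing up (+x), the mat at (370,238), and the purple look-alike at (278,213). Next I'll zoom in and measure.

```bash
cat > h.py <<'E'
import numpy as np, cv2
from cell import sensors, capture, r
def ray(c,uv):
    K=c["intrinsics"];E=c["extrinsics"]
    d=E[:3,:3]@np.linalg.inv(K)@np.array([uv[0],uv[1],1.]);return E[:3,3],d
def onz(c,uv,z):
    o,d=ray(c,uv);return o+d*(z-o[2])/d[2]
def proj(c,p):
    K=c["intrinsics"];E=c["extrinsics"]
    q=E[:3,:3].T@(np.array(p,float)-E[:3,3]);q=K@q;return q[:2]/q[2]
def tri(c1,u1,c2,u2):
    o1,d1=ray(c1,u1);o2,d2=ray(c2,u2);d1/=np.linalg.norm(d1);d2/=np.linalg.norm(d2)
    t=np.linalg.lstsq(np.c_[d1,-d2],o2-o1,rcond=None)[0]
    a=o1+t[0]*d1;b=o2+t[1]*d2;return (a+b)/2,np.linalg.norm(a-b)
def crop(c,x0,y0,w,h,s,name):
    cv2.imwrite(name,cv2.resize(c["color"][y0:y0+h,x0:x0+w],None,fx=s,fy=s,interpolation=cv2.INTER_CUBIC))
E
python3 - <<'E'
from h import *
S=capture("side");T=capture("top")
crop(S,225,140,100,75,8,"pics/s1.png")
crop(T,215,225,100,75,8,"pics/t1.png")
E
```

```text
(no output)
```

View pics/s1.png

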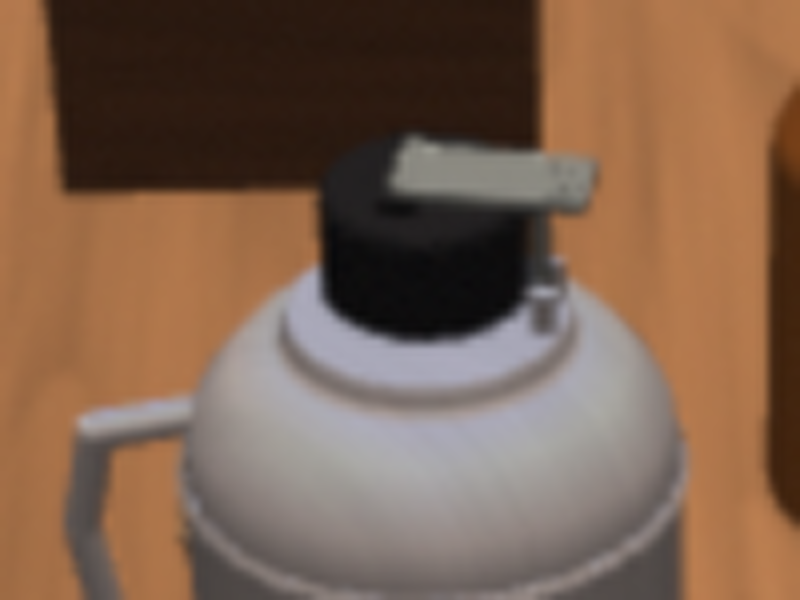

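View pics/t1.png

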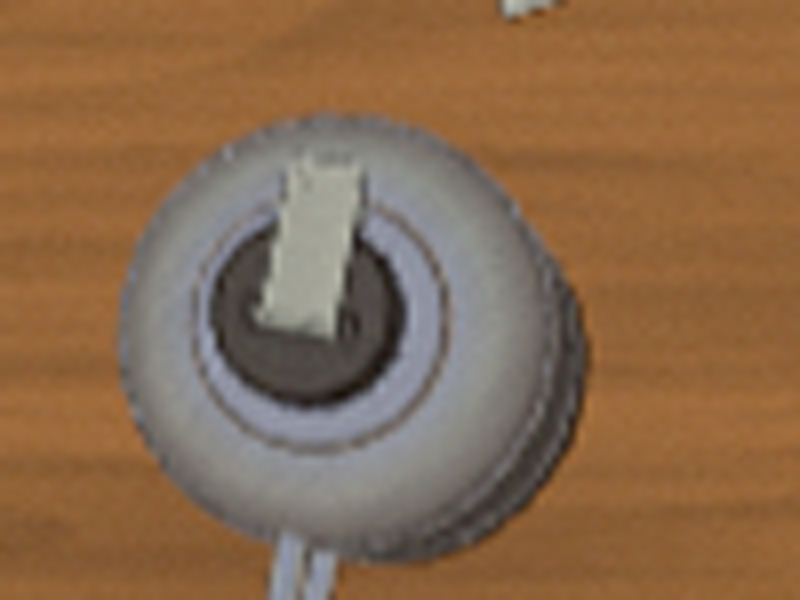

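Run:
```python
from h import *
S=capture("side");T=capture("top")
f=lambda x,y:(215+(x+.5)/8-.5,225+(y+.5)/8-.5)
g=lambda x,y:(225+(x+.5)/8-.5,140+(y+.5)/8-.5)
# cap mask in top
im=T["color"].astype(int)
sub=im[225:300,215:315]; 
m=((sub.max(2)<95)).astype(np.uint8); 
n,l,st,ce=cv2.connectedComponentsWithStats(m)
for i in range(1,n):
    if st[i,4]>50: print(st[i],ce[i])
print("cap ctr top zoom est", onz(T,f(306.5,316),231.5), "diam",np.linalg.norm(onz(T,f(208,316),231.5)-onz(T,f(405,316),231.5)))
print("collar", onz(T,f(321.5,322),196),"diam",np.linalg.norm(onz(T,f(193,322),196)-onz(T,f(450,322),196)))
for n,p,z in(("hinge L",(255,322),236),("hinge R",(335,338),236),("end L",(290,158),236),("end R",(368,160),236)):
    print(n,onz(T,f(*p),z))
h=(onz(T,f(255,322),236)+onz(T,f(335,338),236))/2;e=(onz(T,f(290,158),236)+onz(T,f(368,160),236))/2
print(h,e,np.linalg.norm(e-h),np.degrees(np.arctan2(*(e-h)[[1,0]])))
# side: tab corners
for p in((410,137),(390,190),(600,160),(582,212)): print("side",onz(S,g(*p),236))
print("tri end corner near(-y)",tri(S,g(582,212),T,f(368,160)))
print("tri end corner far",tri(S,g(600,160),T,f(290,158)))
print("cap top side: ",onz(S,g((320+530)/2,192),231.5))
```

```text
[ 26  28  25  23 320] [38.1    40.6125]
[ 43  32  31  38 222] [63.31531532 55.63513514]
cap ctr top zoom est [485.38795104 156.15804229 231.5       ] diam 54.7565760784805
collar [486.50350612 156.31883079 196.        ] diam 73.47850698703239
hinge L [483.4061451  169.82707492 236.        ]
hinge R [478.90360647 147.61798363 236.        ]
end L [529.0870544  160.80034857 236.        ]
end R [528.46155965 139.08790406 236.        ]
[481.15487578 158.72252928 236.        ] [528.77430703 149.94412632 236.        ] 48.421798709163475 -10.444925806466683
side [482.9079767  173.10627717 236.        ]
side [478.07621437 148.4680038  236.        ]
side [529.5034091  160.66742953 236.        ]
side [524.46225423 136.79511948 236.        ]
tri end corner near(-y) (array([526.52916965, 139.06409106, 234.91400184]), np.float64(4.0955014497814295))
tri end corner far (array([529.30614088, 160.83111852, 235.86967113]), np.float64(0.40575454573538394))
cap top side:  [486.42727344 154.58619262 231.5       ]
```

Run:
```python
from h import *
S=capture("side");T=capture("top")
for n,c,box in(("top",T,(335,200,70,75)),("side",S,(280,315,100,65))):
    x,y,w,h=box; sub=c["color"][y:y+h,x:x+w]
    m=(sub.max(2)<75).astype(np.uint8)
    cs,_=cv2.findContours(m,cv2.RETR_EXTERNAL,cv2.CHAIN_APPROX_NONE)
    k=max(cs,key=cv2.contourArea); q=cv2.approxPolyDP(cv2.convexHull(k),4,True)[:,0]+[x,y]
    P=np.array([onz(c,p,6) for p in q]); print(n,q.tolist(),P.round(1).tolist(),"mean",P.mean(0).round(1))
    print([round(float(np.linalg.norm(P[i]-P[i-1])),1) for i in range(len(P))])
    print([round(float(np.degrees(np.arctan2(*(P[i]-P[i-1])[[1,0]]))),1) for i in range(len(P))])
for n,p,z in(("jigger",(327,300),70),("pint",(308,165),145),("tumbler",(461,269),85),("coasters",(192,284),25),("purple",(278,213),30),("flagon",(173,203),200),("chalk",(361,184),22)): print(n,onz(T,p,z).round(0))
# tab direction by mask
for n,c,(x,y,w,h) in(("top",T,(240,240,30,30)),("side",S,(268,150,36,22))):
    sub=cv2.resize(c["color"][y:y+h,x:x+w],None,fx=8,fy=8,interpolation=cv2.INTER_CUBIC).astype(int)
    b,g,r_=sub[...,0],sub[...,1],sub[...,2]
    m=((g>120)&(abs(r_-b)<45)&(g>=b+3)).astype(np.uint8)
    cv2.imwrite(f"pics/m_{n}.png",m*255)
    cs,_=cv2.findContours(m,cv2.RETR_EXTERNAL,cv2.CHAIN_APPROX_NONE);k=max(cs,key=cv2.contourArea)
    rc=cv2.boxPoints(cv2.minAreaRect(k)); uv=(rc+.5)/8-.5+[x,y]
    P=np.array([onz(c,p,236) for p in uv]);print(n,cv2.contourArea(k),P[:,:2].round(1).tolist(),P.mean(0).round(1))
```

```text
top [[351, 207], [394, 214], [387, 268], [343, 261]] [[655.2, -75.1, 6.0], [635.9, -189.5, 6.0], [492.0, -168.1, 6.0], [510.8, -52.6, 6.0]] mean [ 573.5 -121.3    6. ]
[146.1, 116.0, 145.5, 117.0]
[-8.9, -99.6, 171.6, 80.8]
side [[293, 321], [369, 327], [366, 376], [285, 369]] [[508.0, -55.3, 6.0], [653.4, -77.9, 6.0], [634.4, -195.7, 6.0], [491.3, -172.8, 6.0]] mean [ 571.8 -125.4    6. ]
[118.7, 147.1, 119.2, 144.9]
[81.9, -8.9, -99.2, 170.9]
jigger [408. -10.  70.]
pint [734.  36. 145.]
tumbler [ 483. -343.   85.]
coasters [451. 339.  25.]
purple [635. 118.  30.]
flagon [630. 347. 200.]
chalk [ 714. -101.   22.]
top 18964.5 [[507.5, 197.2], [557.8, 156.2], [522.3, 113.7], [472.3, 154.7]] [515.  155.5 236. ]
side 7483.0 [[479.3, 149.6], [480.2, 170.9], [527.4, 162.3], [525.9, 141.1]] [503.2 156.  236. ]
```

View pics/m_top.png

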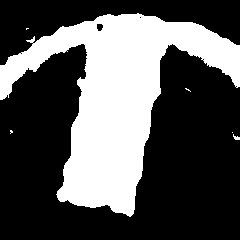

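View pics/m_side.png

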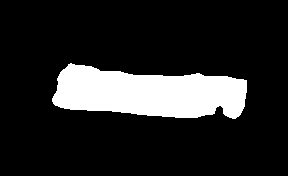

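Measured positions:
- **Keg axis and cap:** about (486,156).
- **Tab:** yaw about -11°, free end about (528,149.5,236). These heights and sizes agree with the given ones.
- **Mat:** centre about (573,-123).

Now I'll move over the tab.

```bash
python3 -m crank '[10,-11,-10,0,0,0,85, 30,-32,-20,0,0,0,85, 51,-54,-30,0,0,0,85, 72,-76,-40,0,0,0,85, 93,-98,-50,0,0,0,85, 113,-120,-60,0,0,0,85, 134,-142,-60,0,0,0,85, 155,-164,-60,0,0,0,85]' 20
python3 -m crank '[21,-22,0,0,0,0,75, 42,-44,0,0,0,0,65, 63,-66,0,0,0,0,60, 83,-88,0,0,0,0,60, 104,-110,0,0,0,0,60, 125,-132,0,0,0,0,60, 145,-154,0,0,0,0,60, 166,-176,0,0,0,0,60]' 20
```

```text
clock: 1.07
tcp_pos: [370.0, -383.7, 292.6]
tcp_rot: [[0.892, 0.453, 0.002], [0.453, -0.892, -0.001], [0.001, 0.002, -1.0]]
wrist_force: [0.7, -0.6, 0.3]
width: 84.5
clock: 1.73
tcp_pos: [437.7, -151.5, 291.9]
tcp_rot: [[0.892, 0.453, 0.001], [0.453, -0.892, -0.0], [0.001, 0.001, -1.0]]
wrist_force: [0.7, -0.3, -0.4]
width: 60.0
```

```bash
python3 -m crank '[21,-22,0,0,0,0,60, 42,-44,0,0,0,0.05,60, 63,-66,0,0,0,0.13,60, 83,-88,0,0,0,0.21,60, 104,-110,0,0,0,0.29,60, 125,-132,0,0,0,0.37,60, 145,-154,0,0,0,0.45,60, 166,-176,0,0,0,0.53,60]' 20
python3 - <<'E'
from h import *
s=sensors.read_state();print(s["q"].round(3),s["tcp_pos"].round(1),s["tcp_rot"].round(3).tolist())
R=s["tcp_rot"];t=np.array([525.2,148.3,290]);print("need tool shift",(R.T@(t-s["tcp_pos"])).round(1),"yaw x",np.degrees(np.arctan2(R[1,0],R[0,0])))
E
```

```text
clock: 2.4
tcp_pos: [505.9, 80.5, 292.0]
tcp_rot: [[0.998, -0.064, 0.001], [-0.064, -0.998, 0.0], [0.001, -0.0, -1.0]]
wrist_force: [0.2, -0.9, 1.7]
width: 60.0
[-0.117  0.282 -0.176  1.761  0.055  1.103 -1.946] [505.9  80.5 292. ] [[0.998, -0.064, 0.001], [-0.064, -0.998, 0.0], [0.001, -0.0, -1.0]]
need tool shift [ 14.9 -68.9   2. ] yaw x -3.661872720330302
```

```bash
python3 -m crank '[4,-18,0,0,0,0.03,50, 8,-36,0,0,0,0.06,45, 11,-50,0,0,0,0.1,40, 13,-61,0,0,0,0.137,40, 15,-67,0,0,0,0.137,40, 15,-69,0,0,0,0.137,40, 15,-69,0,0,0,0.137,40, 15,-69,0,0,0,0.137,40]' 20
python3 - <<'E'
from h import *
s=sensors.read_state();print(s["q"].round(3),s["tcp_pos"].round(1),s["tcp_rot"].round(3).tolist(),s["wrist_force"])
S=capture("side");T=capture("top")
crop(S,225,100,133,100,6,"pics/s2.png")
crop(T,190,190,133,100,6,"pics/t2.png")
print(proj(S,s["tcp_pos"]),proj(T,s["tcp_pos"]))
E
```

```text
clock: 3.07
tcp_pos: [525.2, 145.9, 291.5]
tcp_rot: [[0.981, -0.196, 0.0], [-0.196, -0.981, -0.0], [0.0, 0.0, -1.0]]
wrist_force: [-0.6, -0.5, -0.4]
width: 40.6
[-0.237  0.333 -0.168  1.685  0.061  1.129 -2.19 ] [525.2 145.9 291.5] [[0.981, -0.196, 0.0], [-0.196, -0.981, -0.0], [0.0, 0.0, -1.0]] [-0.58169046 -0.47431088 -0.42723654]
[297.1665974  138.32238252] [254.43157242 243.12171369]
```

View pics/s2.png

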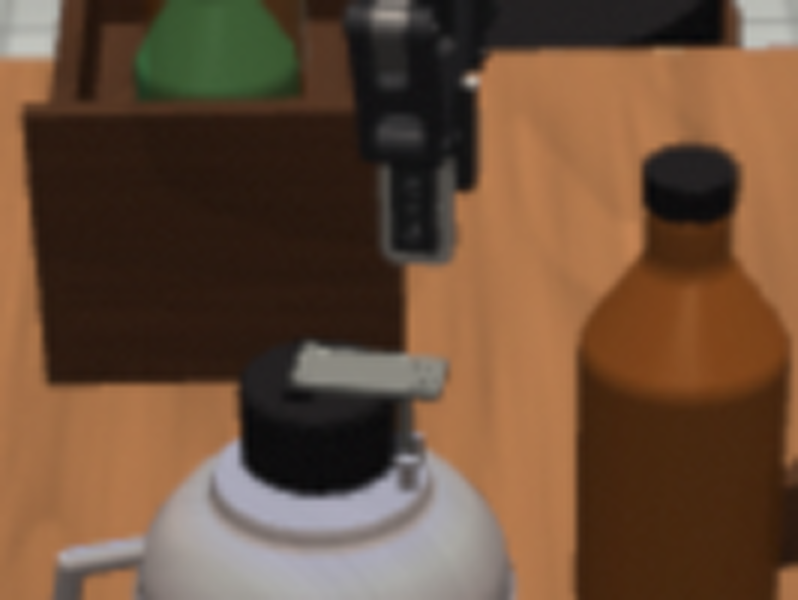

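View pics/t2.png

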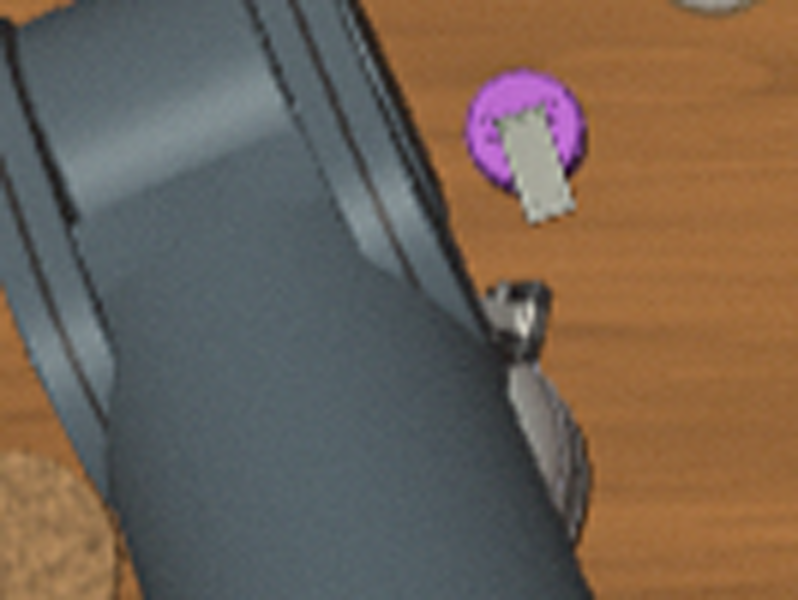

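The side view shows the fingers directly above the tab, with the tip at zoomed (417,260) and the tab end at (445,375). The arm hides the keg in the top view. Next I'll shift 2.5 mm towards +y and descend to straddle the tab end.

```bash
python3 -m crank '[0,-1,8,0,0,0,40, 0,-2,20,0,0,0,40, 0,-2.5,34,0,0,0,40, 0,-2.5,48,0,0,0,40, 0,-2.5,60,0,0,0,40, 0,-2.5,68,0,0,0,40, 0,-2.5,72,0,0,0,40, 0,-2.5,72,0,0,0,40]' 20
python3 - <<'E'
from h import *
s=sensors.read_state();print(s["tcp_pos"].round(1),s["wrist_force"].round(1))
S=capture("side")
crop(S,245,120,100,75,8,"pics/s3.png")
y=s["tcp_rot"][:,1]
for k in(-20,20): 
  u=proj(S,s["tcp_pos"]+k*y); print(k,(u-[245,120])*8)
E
```

```text
clock: 3.83
tcp_pos: [525.4, 148.8, 218.4]
tcp_rot: [[0.981, -0.196, -0.001], [-0.196, -0.981, -0.0], [-0.001, 0.001, -1.0]]
wrist_force: [-0.1, -0.4, -0.3]
width: 40.0
[525.4 148.8 218.4] [-0.1 -0.4 -0.3]
-20 [435.85922412 361.34650161]
20 [408.19181617 447.42302617]
```

View pics/s3.png

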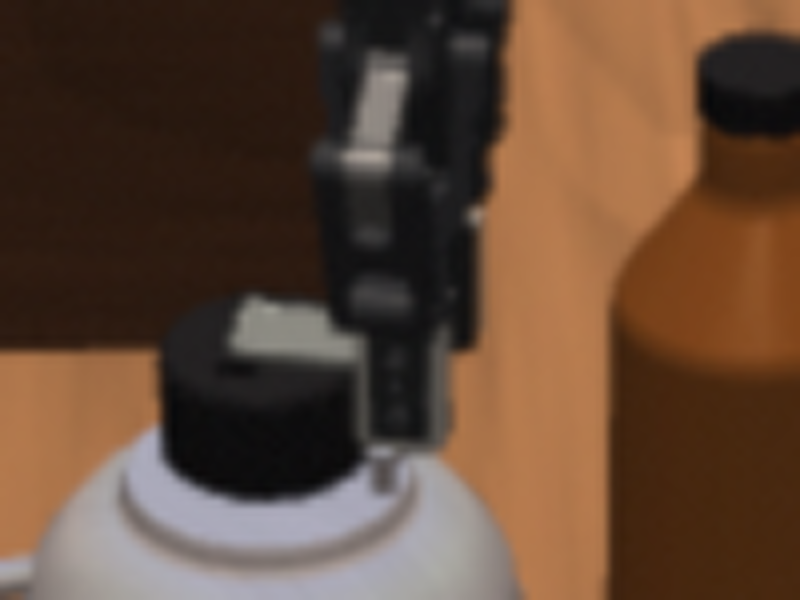

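The near finger stands beside the tab end with its tip at zoomed (405,440), outside the cap and above the ear. I'll close it slowly.

```bash
python3 -m crank '[0,0,0,0,0,0,36, 0,0,0,0,0,0,32, 0,0,0,0,0,0,29, 0,0,0,0,0,0,27, 0,0,0,0,0,0,25, 0,0,0,0,0,0,24, 0,0,0,0,0,0,23, 0,0,0,0,0,0,22.5]' 20
python3 - <<'E'
from h import *
s=sensors.read_state();print(s["tcp_pos"].round(1),s["wrist_force"].round(1),s["moment"].round(3),s["width"])
E
```

```text
clock: 4.55
tcp_pos: [525.9, 148.8, 219.4]
tcp_rot: [[0.981, -0.196, 0.0], [-0.196, -0.981, -0.0], [0.0, 0.0, -1.0]]
wrist_force: [0.3, -1.6, 0.4]
width: 22.5
[525.9 148.8 219.4] [ 0.3 -1.6  0.4] [-0.327  0.065  0.   ] 22.47595422085098
```

```bash
python3 -m crank '[0,0.2,0,0,0,0,22.4, 0,0.4,0,0,0,0,22.2, 0,0.5,0,0,0,0,22, 0,0.5,0,0,0,0,21.8, 0,0.5,0,0,0,0,21.5, 0,0.5,0,0,0,0,21, 0,0.5,0,0,0,0,20.5, 0,0.5,0,0,0,0,20]' 20
python3 - <<'E'
from h import *
s=sensors.read_state();print(s["tcp_pos"].round(1),s["wrist_force"].round(1),s["moment"].round(3),s["width"])
E
```

```text
clock: 5.22
tcp_pos: [525.8, 148.6, 219.4]
tcp_rot: [[0.981, -0.196, 0.0], [-0.196, -0.981, 0.0], [0.0, -0.0, -1.0]]
wrist_force: [1.3, -0.5, 0.8]
width: 21.2
[525.8 148.6 219.4] [ 1.3 -0.5  0.8] [-0.174 -0.245  0.069] 21.162775493504988
```

Run:
```python
import numpy as np
for f in np.arange(.04,.33,.04): print(f.round(2),(44.5*(np.cos(f)-1)+14.6*np.sin(f)).round(2),(-44.5*np.sin(f)+14.6*(np.cos(f)-1)).round(2))
```

```text
0.04 0.55 -1.79
0.08 1.02 -3.6
0.12 1.43 -5.43
0.16 1.76 -7.28
0.2 2.01 -9.13
0.24 2.19 -11.0
0.28 2.3 -12.87
0.32 2.33 -14.74
```

```bash
python3 -m crank '[0.5,0,-1.8,0,0.04,0,20, 1,0,-3.6,0,0.08,0,20, 1.4,0,-5.4,0,0.12,0,20, 1.8,0,-7.3,0,0.16,0,20, 2,0,-9.1,0,0.2,0,20, 2.2,0,-11,0,0.24,0,20, 2.3,0,-12.9,0,0.28,0,20, 2.3,0,-14.7,0,0.32,0,20]' 20
python3 - <<'E'
from h import *
s=sensors.read_state();print(s["q"].round(2),s["tcp_pos"].round(1),s["tcp_rot"].round(3).tolist(),s["wrist_force"].round(1),s["moment"].round(3),s["width"])
S=capture("side")
crop(S,245,120,100,75,8,"pics/s4.png")
E
```

```text
clock: 5.88
tcp_pos: [528.3, 148.1, 234.3]
tcp_rot: [[0.93, -0.196, 0.311], [-0.186, -0.981, -0.061], [0.317, -0.001, -0.949]]
wrist_force: [3.5, -3.3, -0.2]
width: 21.5
[-0.45  0.26 -0.06  2.02  0.37  0.64 -2.55] [528.3 148.1 234.3] [[0.93, -0.196, 0.311], [-0.186, -0.981, -0.061], [0.317, -0.001, -0.949]] [ 3.5 -3.3 -0.2] [-0.344 -0.319 -0.05 ] 21.47000696159213
```

View pics/s4.png

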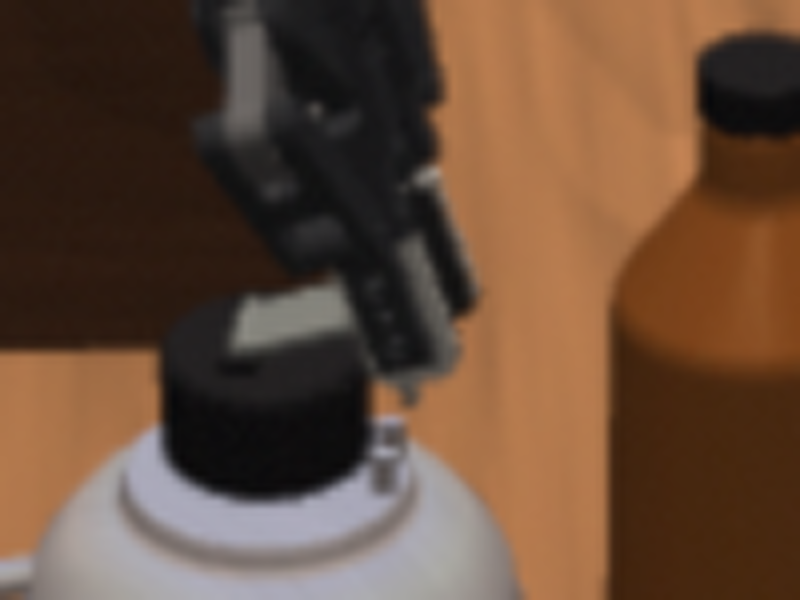

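The tab has begun to rise (about 0.3 rad) and its tongue is out of the ears at zoomed (410,395). I'll continue on the same arc. Joint 6 allows about 0.3 rad more tilt.

```bash
python3 -m crank '[0.5,0,-1.8,0,0.04,0,20, 1,0,-3.6,0,0.08,0,20, 1.4,0,-5.4,0,0.12,0,20, 1.8,0,-7.3,0,0.16,0,20, 2,0,-9.1,0,0.2,0,20, 2.2,0,-11,0,0.24,0,20, 2.2,0,-11,0,0.24,0,20, 2.2,0,-11,0,0.24,0,20]' 20
python3 - <<'E'
from h import *
s=sensors.read_state();print(s["q"].round(2),s["tcp_pos"].round(1),s["tcp_rot"].round(3).tolist(),s["wrist_force"].round(1),s["moment"].round(3),s["width"])
E
```

```text
clock: 6.6
tcp_pos: [526.3, 148.3, 245.1]
tcp_rot: [[0.831, -0.196, 0.521], [-0.166, -0.981, -0.105], [0.532, 0.001, -0.847]]
wrist_force: [-1.6, -0.8, -4.2]
width: 21.4
[-1.19  0.26  0.72  2.22  0.58  0.35 -2.8 ] [526.3 148.3 245.1] [[0.831, -0.196, 0.521], [-0.166, -0.981, -0.105], [0.532, 0.001, -0.847]] [-1.6 -0.8 -4.2] [ 0.019  1.256 -0.077] 21.41741126767561
```

The tab is at about 0.56 rad, but joint 7 is near its range. I'll release, retreat along the fingers, and finish by pushing from outside with the tool upright, with the fingers either side of the tongue.

```bash
python3 -m crank '[2.2,0,-11,0,0.24,0,26, 2.2,0,-11,0,0.24,0,32, 2.2,0,-11,0,0.24,0,38, 2.2,0,-11,0,0.24,0,40, 2.2,0,-11,0,0.24,0,40, 2.2,0,-11,0,0.24,0,40, 2.2,0,-11,0,0.24,0,40, 2.2,0,-11,0,0.24,0,40]' 20
python3 - <<'E'
from h import *
s=sensors.read_state();print(s["q"].round(2),s["tcp_pos"].round(1),s["wrist_force"].round(1),s["width"])
E
```

```text
clock: 7.27
tcp_pos: [522.0, 159.9, 284.3]
tcp_rot: [[0.711, -0.214, 0.669], [-0.142, -0.977, -0.162], [0.688, 0.02, -0.725]]
wrist_force: [-0.7, -0.3, 0.0]
width: 39.9
[-1.71  0.44  1.31  2.29  0.52  0.17 -2.82] [522.  159.9 284.3] [-0.7 -0.3  0. ] 39.91872568782608
```

I made an error there: the rows are relative to the start of the call, so that call moved on along the arc while it released. I'll look before doing anything else.

Run:
```python
from h import *
s=sensors.read_state();print(s["joint_vel"].round(2))
S=capture("side");T=capture("top")
crop(S,235,100,100,75,8,"pics/s5.png")
cv2.imwrite("pics/t5.png",T["color"])
```

```text
[ 0.02 -0.01  0.01  0.    0.   -0.   -0.01]
```

View pics/s5.png

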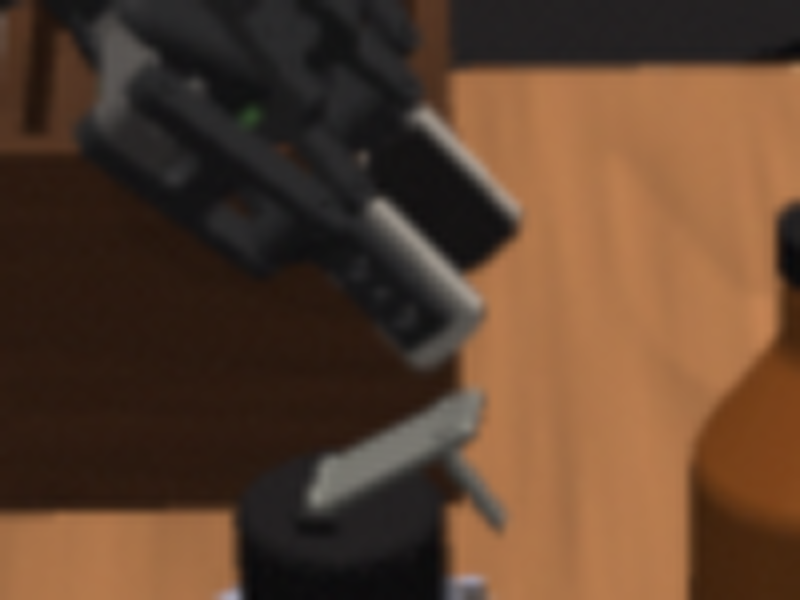

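View pics/t5.png

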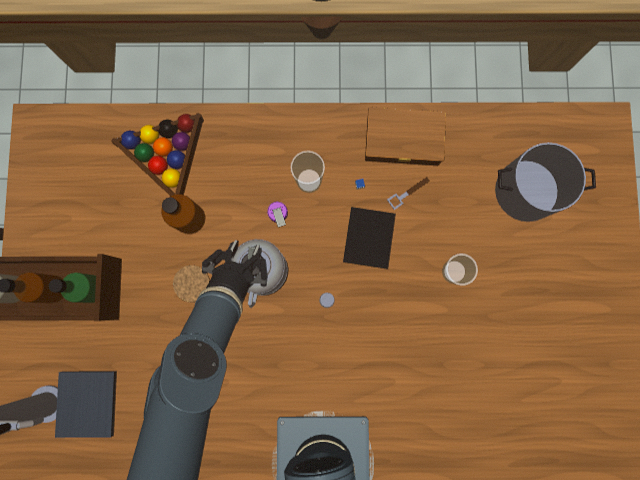

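No harm done. The tab stands free at about 0.6 rad and nothing else moved. I'll go up and bring the tool back to vertical, outside the tab.

```bash
python3 -m crank '[7,0,-7,0,-0.06,0,35, 17,1,-17,0,-0.15,0,30, 27,2,-22,0,-0.25,0,25, 33,4,-22,0,-0.35,0,20, 38,6,-20,0,-0.45,0,16, 42,8,-18,0,-0.55,0,14, 45,10,-16,0,-0.65,0,13, 45,11,-16,0,-0.75,0,13]' 20
python3 - <<'E'
from h import *
from scipy.spatial.transform import Rotation as Ro
s=sensors.read_state();print(s["q"].round(2),s["tcp_pos"].round(1),s["tcp_rot"].round(3).tolist(),s["wrist_force"].round(1),s["width"])
a=np.radians(-11.3);G=np.array([[np.cos(a),np.sin(a),0],[np.sin(a),-np.cos(a),0],[0,0,-1.]])
print("rotvec",Ro.from_matrix(s["tcp_rot"].T@G).as_rotvec().round(3),"shift to",(s["tcp_rot"].T@(np.array([545,144.5,320])-s["tcp_pos"])).round(1))
E
```

```text
clock: 8.03
tcp_pos: [541.6, 145.4, 329.8]
tcp_rot: [[0.977, -0.213, 0.019], [-0.213, -0.977, -0.018], [0.022, 0.014, -1.0]]
wrist_force: [-0.0, -0.2, 0.0]
width: 12.9
[-0.82  0.38  0.69  1.61 -0.23  1.22 -1.88] [541.6 145.4 329.8] [[0.977, -0.213, 0.019], [-0.213, -0.977, -0.018], [0.022, 0.014, -1.0]] [-0.  -0.2  0. ] 12.866012830725394
rotvec [ 0.014 -0.022 -0.017] shift to [3.3 0.  9.9]
```

```bash
python3 -m crank '[1,0,8,0.004,-0.006,-0.004,13, 2,0,20,0.007,-0.011,-0.008,13, 4,0,36,0.014,-0.022,-0.017,13, 5,0,52,0.014,-0.022,-0.017,13, 5,0,66,0.014,-0.022,-0.017,13, 5,0,77,0.014,-0.022,-0.017,13, 5,0,83,0.014,-0.022,-0.017,13, 5,0,84,0.014,-0.022,-0.017,13]' 20
python3 - <<'E'
from h import *
s=sensors.read_state();print(s["q"].round(2),s["tcp_pos"].round(1),s["tcp_rot"].round(3).tolist(),s["wrist_force"].round(1),s["width"])
S=capture("side");T=capture("top")
crop(S,235,110,100,75,8,"pics/s6.png")
crop(T,215,215,100,75,8,"pics/t6.png")
E
```

```text
clock: 8.7
tcp_pos: [546.0, 143.6, 242.6]
tcp_rot: [[0.981, -0.195, 0.002], [-0.195, -0.981, -0.008], [0.003, 0.008, -1.0]]
wrist_force: [0.3, 0.3, -0.2]
width: 12.8
[-0.76  0.47  0.64  1.73 -0.31  1.04 -1.79] [546.  143.6 242.6] [[0.981, -0.195, 0.002], [-0.195, -0.981, -0.008], [0.003, 0.008, -1.0]] [ 0.3  0.3 -0.2] 12.750726418085303
```

View pics/s6.png

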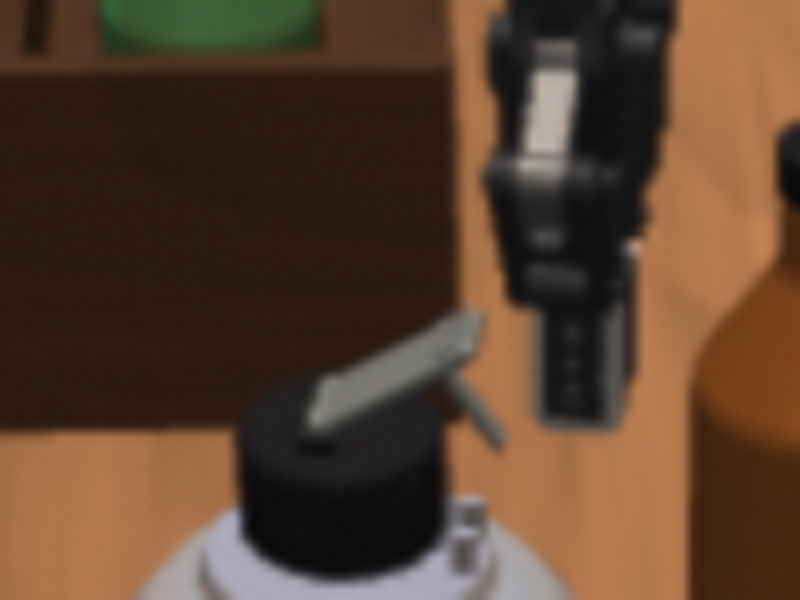

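View pics/t6.png

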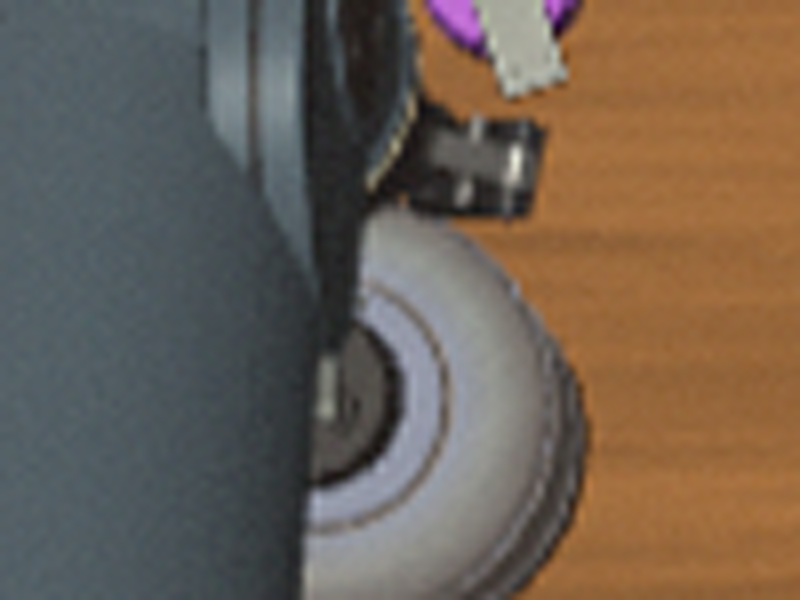

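The tab rests at about 0.6 rad, with its end at zoomed (480,320) and the tongue at (495,440). The fingers stand just outside at (575,430). I'll push towards the hinge while rising.

```bash
python3 -m crank '[-4,-0.5,0,0,0,0,13, -8,-1,-1,0,0,0,13, -12,-1,-2,0,0,0,13, -16,-1,-3,0,0,0,13, -19,-1,-5,0,0,0,13, -22,-1,-6,0,0,0,13, -25,-1,-8,0,0,0,13, -28,-1,-9,0,0,0,13]' 20
python3 - <<'E'
from h import *
s=sensors.read_state();print(s["q"].round(2),s["tcp_pos"].round(1),s["tcp_rot"].round(3).tolist(),s["wrist_force"].round(1),s["width"])
S=capture("side")
crop(S,235,100,100,75,8,"pics/s7.png")
E
```

```text
clock: 9.47
tcp_pos: [521.5, 149.5, 254.1]
tcp_rot: [[0.981, -0.196, 0.007], [-0.196, -0.981, -0.008], [0.008, 0.006, -1.0]]
wrist_force: [3.6, -2.6, 3.4]
width: 13.2
[-0.82  0.42  0.66  1.77 -0.28  1.04 -1.83] [521.5 149.5 254.1] [[0.981, -0.196, 0.007], [-0.196, -0.981, -0.008], [0.008, 0.006, -1.0]] [ 3.6 -2.6  3.4] 13.213933283369665
```

View pics/s7.png

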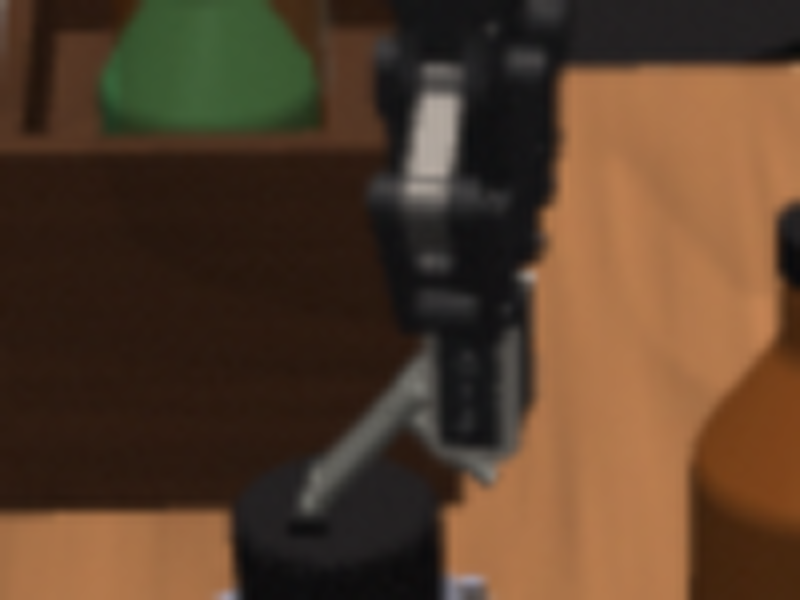

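```bash
python3 -m crank '[-3,0,-2,0,0,0,13, -6,0,-4,0,0,0,13, -9,0,-5,0,0,0,13, -12,0,-6,0,0,0,13, -15,0,-6,0,0,0,13, -18,0,-7,0,0,0,13, -20,0,-7,0,0,0,13, -22,0,-7,0,0,0,13]' 20
python3 - <<'E'
from h import *
s=sensors.read_state();print(s["tcp_pos"].round(1),s["wrist_force"].round(1),s["width"])
p=s["tcp_pos"]-[486,156.3,0];print("cap x",p@[.981,-.196,0],"y",p@[.196,.981,0])
S=capture("side")
crop(S,235,100,100,75,8,"pics/s8.png")
E
```

```text
clock: 10.18
tcp_pos: [497.8, 154.2, 259.6]
tcp_rot: [[0.981, -0.196, 0.002], [-0.196, -0.981, -0.008], [0.004, 0.007, -1.0]]
wrist_force: [1.4, -0.9, 0.4]
width: 13.1
[497.8 154.2 259.6] [ 1.4 -0.9  0.4] 13.085117738548814
cap x 12.019709248277932 y 0.2871729308231495
```

View pics/s8.png

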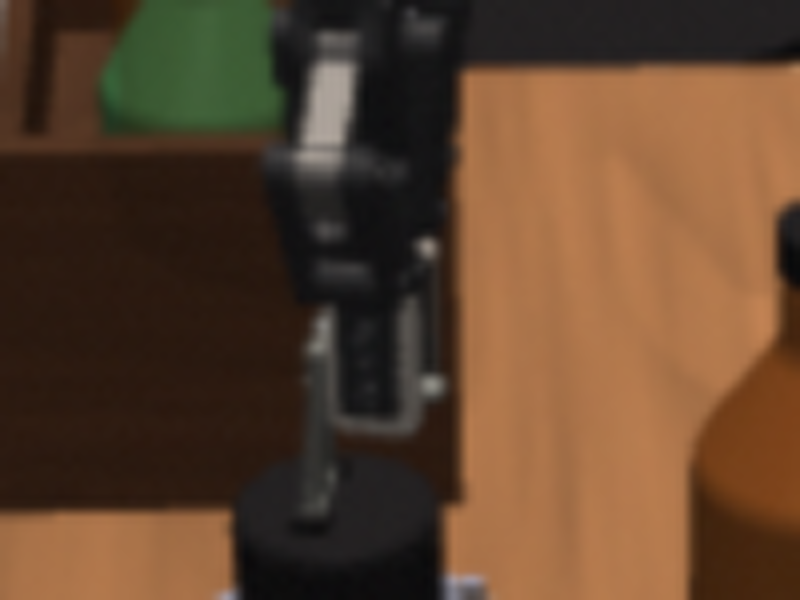

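The tab is nearly upright, its edge running from zoomed (312,510) to (325,310). I'll push 3 mm more, then back off and check.

```bash
python3 -m crank '[-1,0,0,0,0,0,13, -2,0,0,0,0,0,13, -3,0,0,0,0,0,13, -3.3,0,0,0,0,0,13, -3.3,0,0,0,0,0,13, 0,0,0,0,0,0,13, 6,0,0,0,0,0,13, 12,0,0,0,0,0,13]' 20
python3 -m crank '[8,0,0,0,0,0,13, 16,0,0,0,0,0,13, 24,0,0,0,0,0,13, 28,0,-6,0,0,0,20, 30,0,-20,0,0,0,40, 30,0,-36,0,0,0,60, 30,0,-50,0,0,0,80, 30,0,-60,0,0,0,85]' 20
python3 - <<'E'
from h import *
s=sensors.read_state();print(s["q"].round(2),s["tcp_pos"].round(1),s["wrist_force"].round(1),s["width"])
S=capture("side");T=capture("top")
crop(S,235,100,100,75,8,"pics/s9.png")
crop(T,215,215,100,75,8,"pics/t9.png")
E
```

```text
clock: 10.9
tcp_pos: [510.5, 151.8, 259.7]
tcp_rot: [[0.981, -0.195, 0.002], [-0.195, -0.981, -0.008], [0.004, 0.007, -1.0]]
wrist_force: [1.1, 0.3, -0.7]
width: 13.1
clock: 11.57
tcp_pos: [540.0, 146.1, 321.4]
tcp_rot: [[0.981, -0.196, 0.004], [-0.196, -0.981, -0.008], [0.005, 0.007, -1.0]]
wrist_force: [0.5, -0.9, -0.1]
width: 68.1
[-0.81  0.39  0.68  1.62 -0.25  1.22 -1.85] [540.  146.1 321.4] [ 0.5 -0.9 -0.1] 68.10526709668963
```

View pics/s9.png

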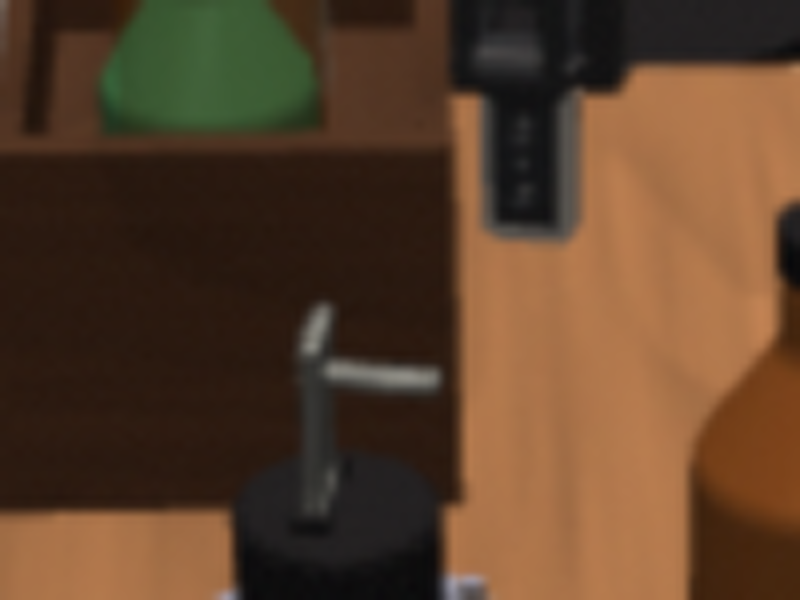

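View pics/t9.png

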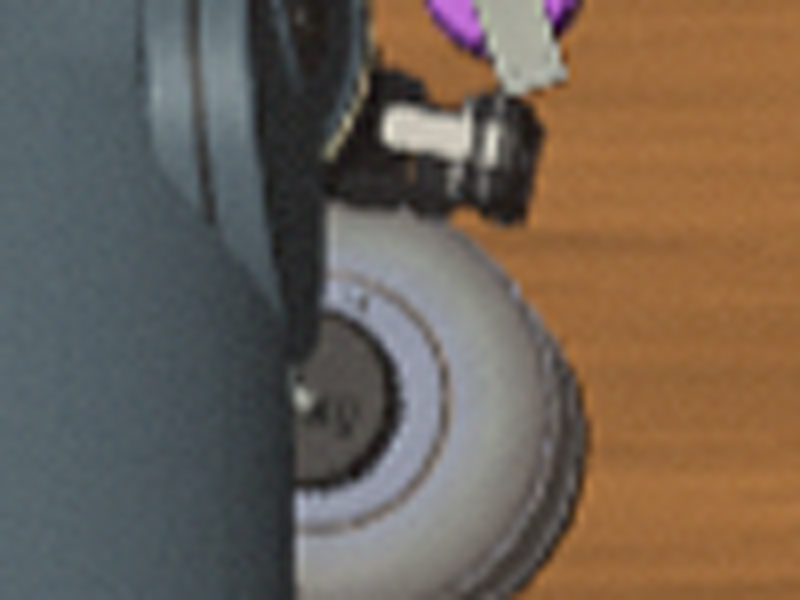

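The tab now stands upright: plate edge from zoomed (312,515) to (312,345), tongue at (380,372) pointing over the cap. I'll check the verticality and the cap centre numerically.

Run:
```python
from h import *
S=capture("side");T=capture("top")
z=lambda u,o=(235,100):((np.array(u)-o)*8+3.5).round(1)
c=np.array([486,156.3]);ax=np.array([.981,-.196]);ay=np.array([.196,.981])
for zz in(234,280):
  print(zz,"underside near",z(proj(S,[*(c-1.75*ax-11*ay),zz])),"top near",z(proj(S,[*(c-6.25*ax-11*ay),zz])))
print("cap L/R", z(proj(S,[486-26,156.3,231.5])),z(proj(S,[486+26,156.3,231.5])))
sub=cv2.resize(S["color"][100:175,235:335],None,fx=8,fy=8,interpolation=cv2.INTER_CUBIC)
for row in(500,540):
  g=sub[row].max(1); d=np.where(g[200:480]<45)[0]+200; print(row,d.min(),d.max())
# rim ellipse in top view: right edge of cap
subt=cv2.resize(T["color"][215:290,215:315],None,fx=8,fy=8,interpolation=cv2.INTER_CUBIC)
print("top cap pred", z(proj(T,[486,156.3,231.5]),(215,215)), z(proj(T,[486,156.3-26,231.5]),(215,215)),z(proj(T,[486-26,156.3,231.5]),(215,215)))
print("collar pred bottom", z(proj(T,[450,156.3,196]),(215,215)),"right",z(proj(T,[486,156.3-36,196]),(215,215)))
```

```text
234 underside near [327.  522.5] top near [308.8 520.9]
280 underside near [320.  355.9] top near [301.3 354.3]
cap L/R [236.8 510.3] [449.4 506.4]
500 231 442
540 237 437
top cap pred [306.  393.8] [399.6 393.5] [304.7 487.4]
collar pred bottom [319.8 530. ] right [447.5 403.4]
```

```bash
cat >> h.py <<'E'
from scipy.spatial.transform import Rotation as Ro
def need(p,yaw=-11.3):
    s=sensors.read_state();a=np.radians(yaw);G=np.array([[np.cos(a),np.sin(a),0],[np.sin(a),-np.cos(a),0],[0,0,-1.]])
    print("q",s["q"].round(2),"pos",s["tcp_pos"].round(1),"F",s["wrist_force"].round(1),"M",s["moment"].round(2),"w",round(float(s["width"]),1))
    print("shift",(s["tcp_rot"].T@(np.array(p)-s["tcp_pos"])).round(1),"rot",Ro.from_matrix(s["tcp_rot"].T@G).as_rotvec().round(3))
E
python3 -m crank '[-5,0,0,0.002,-0.001,0,85, -12,0,0,0.004,-0.002,0,85, -22,0.4,0,0.007,-0.004,0,85, -32,0.8,0,0.007,-0.004,0,85, -42,0.8,0,0.007,-0.004,0,85, -50,0.8,0,0.007,-0.004,0,85, -55,0.8,0,0.007,-0.004,0,85, -55.6,0.8,0,0.007,-0.004,0,85]' 20
python3 -c "
from h import *
need([485.3,156.2,213])"
```

```text
clock: 12.43
tcp_pos: [483.6, 157.0, 319.8]
tcp_rot: [[0.981, -0.195, -0.0], [-0.195, -0.981, 0.001], [-0.0, -0.001, -1.0]]
wrist_force: [0.3, 1.6, -0.9]
width: 85.2
q [-0.91  0.3   0.69  1.74 -0.21  1.17 -1.93] pos [483.6 157.  319.8] F [ 0.3  1.6 -0.9] M [0.01 0.03 0.02] w 85.2
shift [  1.9   0.5 106.8] rot [-0.001  0.     0.001]
```

```bash
python3 -m crank '[0,0,10,0,0,0,85, 0,0,22,0,0,0,85, 0,0,35,0,0,0,85, 0,0,48,0,0,0,85, 0,0,60,0,0,0,85, 0,0,70,0,0,0,85, 0,0,75,0,0,0,85, 0,0,76,0,0,0,85]' 20
python3 -c "
from h import *
need([485.3,156.2,213])
S=capture('side');crop(S,225,80,133,100,6,'pics/s10.png')"
```

```text
clock: 13.1
tcp_pos: [484.4, 156.2, 242.5]
tcp_rot: [[0.981, -0.196, -0.001], [-0.196, -0.981, -0.001], [-0.001, 0.002, -1.0]]
wrist_force: [-0.0, -0.9, 0.5]
width: 84.4
q [-0.87  0.38  0.66  1.87 -0.27  0.99 -1.86] pos [484.4 156.2 242.5] F [-0.  -0.9  0.5] M [-0.03 -0.03  0.04] w 84.4
shift [ 0.9 -0.2 29.5] rot [ 0.002  0.001 -0.   ]
```

View pics/s10.png

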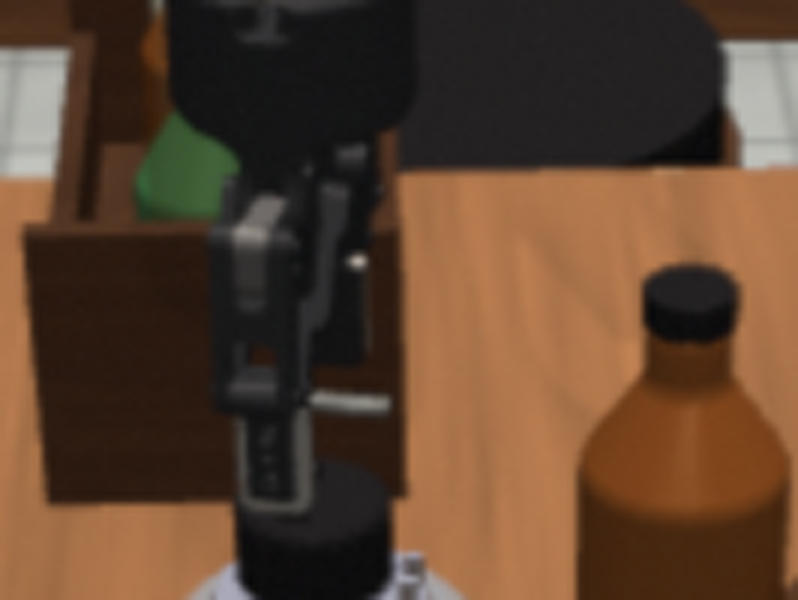

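The fingers straddle the upright tab. The near finger's tip is at (275,510), in front of the cap. I'll descend to gripping height, then close gently.

```bash
python3 -m crank '[0.2,0,4,0,0,0,80, 0.5,0,9,0,0,0,76, 0.8,0,14,0,0,0,72, 0.8,0,19,0,0,0,70, 0.8,0,24,0,0,0,68, 0.8,0,27,0,0,0,66, 0.8,0,29,0,0,0,64, 0.8,0,29,0,0,0,62]' 20
python3 -m crank '[0,0,0,0,0,0,60, 0,0,0,0,0,0,58, 0,0,0,0,0,0,57, 0,0,0,0,0,0,56, 0,0,0,0,0,0,55, 0,0,0,0,0,0,54, 0,0,0,0,0,0,53.5, 0,0,0,0,0,0,53]' 20
python3 -c "
from h import *
need([485.3,156.2,213])"
```

```text
clock: 13.82
tcp_pos: [485.2, 156.3, 214.2]
tcp_rot: [[0.981, -0.196, -0.001], [-0.196, -0.981, -0.001], [-0.0, 0.001, -1.0]]
wrist_force: [0.0, -0.2, -0.6]
width: 61.7
clock: 14.48
tcp_pos: [485.4, 156.0, 214.7]
tcp_rot: [[0.981, -0.196, -0.0], [-0.196, -0.981, -0.0], [0.0, 0.0, -1.0]]
wrist_force: [0.8, -1.6, 1.0]
width: 53.2
q [-0.85  0.41  0.64  1.91 -0.3   0.92 -1.83] pos [485.4 156.  214.7] F [ 0.8 -1.6  1. ] M [-0.19  0.05  0.01] w 53.2
shift [-0.2 -0.2  1.7] rot [ 0. -0. -0.]
```

```bash
python3 -m crank '[0,0,0,0,0,0,52.5, 0,0,0,0,0,0,52, 0,0,0,0,0,0,51.5, 0,0,0,0,0,0,51, 0,0,0,0,0,0,50.5, 0,0,0,0,0,0,50, 0,0,0,0,0,0,49, 0,0,0,0,0,0,48]' 28
python3 -c "
from h import *
need([485.3,156.2,213])
S=capture('side');crop(S,225,90,133,100,6,'pics/s11.png')"
```

```text
clock: 15.15
tcp_pos: [485.5, 156.0, 214.7]
tcp_rot: [[0.981, -0.196, 0.0], [-0.196, -0.981, -0.0], [0.0, 0.0, -1.0]]
wrist_force: [-1.3, -5.5, 6.0]
width: 51.0
q [-0.85  0.41  0.64  1.91 -0.3   0.92 -1.83] pos [485.5 156.  214.7] F [-1.3 -5.5  6. ] M [-1.04  0.27 -0.01] w 51.0
shift [-0.3 -0.2  1.7] rot [ 0. -0. -0.]
```

View pics/s11.png

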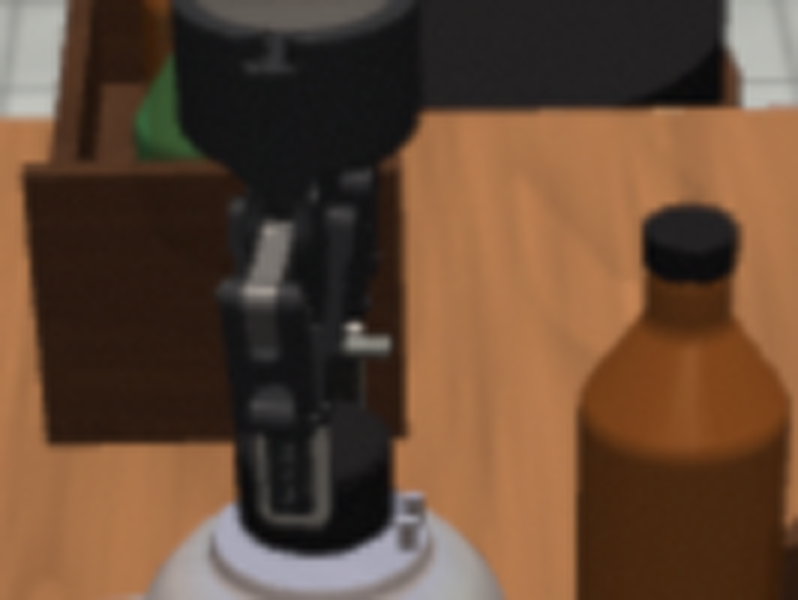

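The pads hold the cap with the tongue clear of the fingers. The tool shows +6 N in z and -5.5 N in y, so I'll ease both out before turning.

```bash
python3 -m crank '[0,0.2,-0.2,0,0,0,48, 0,0.4,-0.4,0,0,0,48, 0,0.6,-0.6,0,0,0,48, 0,0.6,-0.6,0,0,0,48, 0,0.6,-0.6,0,0,0,48, 0,0.6,-0.6,0,0,0,48, 0,0.6,-0.6,0,0,0,48, 0,0.6,-0.6,0,0,0,48]' 28
python3 -c "
from h import *
need([485.3,156.2,213])"
```

```text
clock: 15.87
tcp_pos: [485.5, 155.9, 215.1]
tcp_rot: [[0.981, -0.196, 0.0], [-0.196, -0.981, -0.0], [0.0, 0.0, -1.0]]
wrist_force: [2.5, -1.2, -3.4]
width: 51.2
q [-0.85  0.41  0.64  1.9  -0.3   0.92 -1.83] pos [485.5 155.9 215.1] F [ 2.5 -1.2 -3.4] M [-0.31 -0.65 -0.04] w 51.2
shift [-0.2 -0.2  2.1] rot [ 0. -0.  0.]
```

Forces are now small. I'll start unscrewing: anticlockwise from above is -wz in the tool frame. I'll turn in small steps and lift by what the force shows.

```bash
python3 -m crank '[0,0,0,0,0,-0.03,48, 0,0,0,0,0,-0.06,48, 0,0,-0.1,0,0,-0.1,48, 0,0,-0.2,0,0,-0.14,48, 0,0,-0.3,0,0,-0.18,48, 0,0,-0.4,0,0,-0.22,48, 0,0,-0.4,0,0,-0.25,48, 0,0,-0.4,0,0,-0.25,48]' 28
python3 -c "
from h import *
need([485.3,156.2,213])"
```

```text
clock: 16.53
tcp_pos: [485.3, 155.5, 215.9]
tcp_rot: [[0.998, 0.055, 0.0], [0.055, -0.998, 0.0], [0.0, -0.0, -1.0]]
wrist_force: [-0.5, -2.9, 2.6]
width: 51.0
q [-0.8   0.4   0.56  1.9  -0.26  0.92 -1.62] pos [485.3 155.5 215.9] F [-0.5 -2.9  2.6] M [-0.61 -0.05 -0.01] w 51.0
shift [ 0.  -0.7  2.9] rot [-0.    -0.     0.253]
```

```bash
python3 -m crank '[0,0,-0.2,0,0,-0.03,48, 0,0,-0.3,0,0,-0.06,48, 0,0,-0.4,0,0,-0.1,48, 0,0,-0.5,0,0,-0.14,48, 0,0,-0.6,0,0,-0.18,48, 0,0,-0.7,0,0,-0.22,48, 0,0,-0.8,0,0,-0.26,48, 0,0,-0.8,0,0,-0.26,48]' 28
python3 -c "
from h import *
need([485.3,156.2,213])"
```

```text
clock: 17.2
tcp_pos: [485.4, 155.5, 216.4]
tcp_rot: [[0.951, 0.311, 0.0], [0.311, -0.951, -0.0], [0.0, 0.0, -1.0]]
wrist_force: [0.7, -2.5, 2.0]
width: 51.1
q [-0.75  0.38  0.49  1.9  -0.22  0.91 -1.41] pos [485.4 155.5 216.4] F [ 0.7 -2.5  2. ] M [-0.66 -0.28  0.04] w 51.1
shift [ 0.1 -0.7  3.4] rot [ 0.    -0.     0.513]
```

```bash
python3 -m crank '[0,0,-0.1,0,0,-0.03,48, 0,0,-0.2,0,0,-0.07,48, 0,0,-0.3,0,0,-0.11,48, 0,0,-0.4,0,0,-0.15,48, 0,0,-0.5,0,0,-0.19,48, 0,0,-0.6,0,0,-0.23,48, 0,0,-0.8,0,0,-0.26,48, 0,0,-0.8,0,0,-0.26,48]' 28
python3 -c "
from h import *
need([485.3,156.2,213])"
python3 -m crank '[0,0,-0.1,0,0,-0.03,48, 0,0,-0.2,0,0,-0.07,48, 0,0,-0.3,0,0,-0.11,48, 0,0,-0.4,0,0,-0.15,48, 0,0,-0.5,0,0,-0.19,48, 0,0,-0.6,0,0,-0.23,48, 0,0,-0.7,0,0,-0.26,48, 0,0,-0.7,0,0,-0.26,48]' 28
python3 -c "
from h import *
need([485.3,156.2,213])"
```

```text
clock: 17.87
tcp_pos: [485.4, 155.4, 217.2]
tcp_rot: [[0.84, 0.543, 0.0], [0.543, -0.84, -0.001], [-0.0, 0.0, -1.0]]
wrist_force: [1.4, -3.0, 0.4]
width: 51.1
q [-0.7   0.37  0.42  1.9  -0.19  0.91 -1.19] pos [485.4 155.4 217.2] F [ 1.4 -3.   0.4] M [-0.72 -0.39  0.02] w 51.1
shift [ 0.3 -0.7  4.2] rot [ 0.001 -0.     0.771]
clock: 18.53
tcp_pos: [485.6, 155.4, 217.9]
tcp_rot: [[0.673, 0.74, 0.0], [0.74, -0.673, -0.001], [-0.0, 0.001, -1.0]]
wrist_force: [2.7, -4.0, -0.2]
width: 51.0
q [-0.66  0.36  0.35  1.9  -0.16  0.91 -0.97] pos [485.6 155.4 217.9] F [ 2.7 -4.  -0.2] M [-0.83 -0.57 -0.01] w 51.0
shift [ 0.4 -0.7  4.9] rot [ 1.00e-03 -0.00e+00  1.03e+00]
```

```bash
python3 -m crank '[0,0.1,-0.1,0,0,-0.03,48, 0,0.2,-0.2,0,0,-0.07,48, 0,0.3,-0.3,0,0,-0.11,48, 0,0.4,-0.4,0,0,-0.15,48, 0,0.4,-0.5,0,0,-0.19,48, 0,0.4,-0.6,0,0,-0.23,48, 0,0.4,-0.7,0,0,-0.26,48, 0,0.4,-0.7,0,0,-0.26,48]' 28
python3 -c "
from h import *
need([485.3,156.2,213])"
python3 -m crank '[0,0.1,-0.1,0,0,-0.03,48, 0,0.2,-0.2,0,0,-0.07,48, 0,0.2,-0.3,0,0,-0.11,48, 0,0.2,-0.4,0,0,-0.15,48, 0,0.2,-0.5,0,0,-0.19,48, 0,0.2,-0.6,0,0,-0.23,48, 0,0.2,-0.7,0,0,-0.26,48, 0,0.2,-0.7,0,0,-0.26,48]' 28
python3 -c "
from h import *
need([485.3,156.2,213])"
```

```text
clock: 19.2
tcp_pos: [485.7, 155.3, 219.0]
tcp_rot: [[0.461, 0.888, 0.0], [0.888, -0.461, -0.0], [0.0, 0.0, -1.0]]
wrist_force: [0.3, -3.6, 5.5]
width: 51.1
q [-0.61  0.36  0.29  1.89 -0.12  0.91 -0.74] pos [485.7 155.3 219. ] F [ 0.3 -3.6  5.5] M [-0.86 -0.18 -0.05] w 51.1
shift [ 0.6 -0.8  6. ] rot [ 0.    -0.     1.289]
clock: 19.87
tcp_pos: [486.2, 155.1, 220.0]
tcp_rot: [[0.217, 0.976, 0.001], [0.976, -0.217, 0.0], [0.0, 0.001, -1.0]]
wrist_force: [-0.6, -3.7, 8.3]
width: 51.2
q [-0.56  0.35  0.22  1.89 -0.09  0.91 -0.51] pos [486.2 155.1 220. ] F [-0.6 -3.7  8.3] M [-1.03 -0.06 -0.16] w 51.2
shift [ 0.9 -1.1  7. ] rot [ 1.000e-03 -1.000e-03  1.549e+00]
```

Fz has risen to +8 N, so the thread is lifting faster than I am. I'll give way upward before turning on.

```bash
python3 -m crank '[-0.1,0,-0.2,0,0,0,48, -0.2,0,-0.4,0,0,0,48, -0.2,0,-0.6,0,0,0,48, -0.2,0,-0.8,0,0,0,48, -0.2,0,-1,0,0,0,48, -0.2,0,-1,0,0,0,48, -0.2,0,-1,0,0,0,48, -0.2,0,-1,0,0,0,48]' 28
python3 -c "
from h import *
need([485.3,156.2,213])"
```

```text
clock: 20.53
tcp_pos: [485.8, 155.3, 220.3]
tcp_rot: [[0.216, 0.976, 0.0], [0.976, -0.216, -0.0], [-0.0, 0.0, -1.0]]
wrist_force: [1.3, -1.9, 3.0]
width: 51.4
q [-0.56  0.35  0.22  1.89 -0.09  0.91 -0.51] pos [485.8 155.3 220.3] F [ 1.3 -1.9  3. ] M [-0.52 -0.5  -0.01] w 51.4
shift [ 0.7 -0.7  7.3] rot [ 0.   -0.    1.55]
```

```bash
python3 -m crank '[0,0,-0.2,0,0,-0.03,48, 0,0,-0.4,0,0,-0.07,48, 0,0,-0.5,0,0,-0.11,48, 0,0,-0.6,0,0,-0.15,48, 0,0,-0.7,0,0,-0.19,48, 0,0,-0.9,0,0,-0.23,48, 0,0,-1,0,0,-0.26,48, 0,0,-1,0,0,-0.26,48]' 28
python3 -c "
from h import *
need([485.3,156.2,213])"
```

```text
clock: 21.2
tcp_pos: [485.8, 154.9, 221.5]
tcp_rot: [[-0.044, 0.999, 0.0], [0.999, 0.044, -0.0], [-0.0, 0.0, -1.0]]
wrist_force: [0.3, -3.4, 6.2]
width: 51.0
q [-0.51  0.35  0.15  1.89 -0.07  0.92 -0.28] pos [485.8 154.9 221.5] F [ 0.3 -3.4  6.2] M [-0.7  -0.25 -0.01] w 51.0
shift [ 1.3 -0.4  8.5] rot [0.    0.    1.812]
```

```bash
python3 -m crank '[-0.1,0,-0.2,0,0,0,48, -0.2,0,-0.4,0,0,0,48, -0.2,0,-0.6,0,0,0,48, -0.2,0,-0.8,0,0,0,48, -0.2,0,-0.8,0,0,0,48, -0.2,0,-0.8,0,0,0,48, -0.2,0,-0.8,0,0,0,48, -0.2,0,-0.8,0,0,0,48]' 28
python3 -c "
from h import *
need([485.3,156.2,213])
S=capture('side');crop(S,225,90,133,100,6,'pics/s12.png')"
```

```text
clock: 21.87
tcp_pos: [485.7, 155.0, 222.0]
tcp_rot: [[-0.042, 0.999, -0.0], [0.999, 0.042, -0.0], [-0.0, -0.0, -1.0]]
wrist_force: [2.1, -1.4, -1.5]
width: 51.1
q [-0.51  0.34  0.16  1.88 -0.07  0.92 -0.29] pos [485.7 155.  222. ] F [ 2.1 -1.4 -1.5] M [-0.29 -0.65  0.01] w 51.1
shift [ 1.2 -0.3  9. ] rot [0.   0.   1.81]
```

View pics/s12.png

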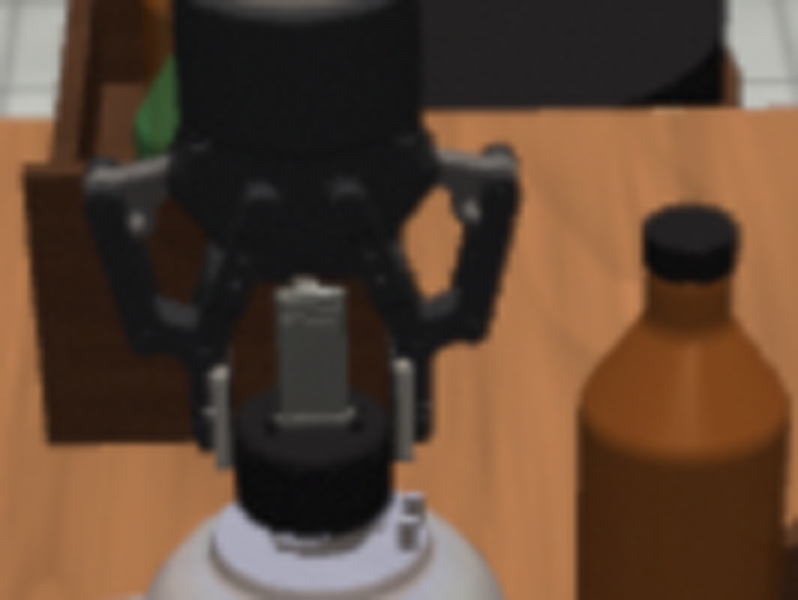

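The cap has turned with the gripper (about 104°) and risen clear of the collar, with neck thread showing at (300,545). The tab is still upright and clear of the palm. Now a light pull test.

```bash
python3 -m crank '[0,0,-0.1,0,0,0,48, 0,0,-0.2,0,0,0,48, 0,0,-0.3,0,0,0,48, 0,0,-0.4,0,0,0,48, 0,0,-0.5,0,0,0,48, 0,0,-0.5,0,0,0,48, 0,0,-0.5,0,0,0,48, 0,0,-0.5,0,0,0,48]' 28
python3 -c "
from h import *
need([485.3,156.2,213])"
```

```text
clock: 22.58
tcp_pos: [485.7, 155.1, 222.7]
tcp_rot: [[-0.042, 0.999, 0.0], [0.999, 0.042, -0.0], [-0.0, 0.0, -1.0]]
wrist_force: [3.1, 0.2, -1.7]
width: 51.2
q [-0.51  0.34  0.16  1.88 -0.07  0.92 -0.29] pos [485.7 155.1 222.7] F [ 3.1  0.2 -1.7] M [-0.06 -0.61 -0.02] w 51.2
shift [ 1.2 -0.4  9.7] rot [0.   0.   1.81]
```

```bash
python3 -m crank '[0,0,-0.1,0,0,0,48, 0,0,-0.2,0,0,0,48, 0,0,-0.3,0,0,0,48, 0,0,-0.4,0,0,0,48, 0,0,-0.5,0,0,0,48, 0,0,-0.5,0,0,0,48, 0,0,-0.5,0,0,0,48, 0,0,-0.5,0,0,0,48]' 28
python3 -c "
from h import *
need([485.3,156.2,213])"
```

```text
clock: 23.25
tcp_pos: [485.7, 154.9, 223.1]
tcp_rot: [[-0.042, 0.999, -0.0], [0.999, 0.042, -0.0], [-0.0, -0.0, -1.0]]
wrist_force: [2.3, 0.0, -1.6]
width: 50.9
q [-0.51  0.34  0.16  1.88 -0.07  0.92 -0.29] pos [485.7 154.9 223.1] F [ 2.3  0.  -1.6] M [-0.1  -0.47  0.02] w 50.9
shift [ 1.3 -0.4 10.1] rot [0.   0.   1.81]
```

```bash
python3 -m crank '[0,0,-0.1,0,0,0,48, 0,0,-0.2,0,0,0,48, 0,0,-0.3,0,0,0,48, 0,0,-0.4,0,0,0,48, 0,0,-0.5,0,0,0,48, 0,0,-0.5,0,0,0,48, 0,0,-0.5,0,0,0,48, 0,0,-0.5,0,0,0,48]' 28
python3 -c "
from h import *
need([485.3,156.2,213])"
```

```text
clock: 23.92
tcp_pos: [485.7, 154.9, 223.6]
tcp_rot: [[-0.042, 0.999, -0.0], [0.999, 0.042, -0.0], [-0.0, -0.0, -1.0]]
wrist_force: [1.8, -0.6, -3.9]
width: 50.9
q [-0.51  0.34  0.16  1.88 -0.07  0.92 -0.29] pos [485.7 154.9 223.6] F [ 1.8 -0.6 -3.9] M [-0.05 -0.49 -0.01] w 50.9
shift [ 1.3 -0.4 10.6] rot [0.   0.   1.81]
```

Force builds to -3.9 N at the top of the play, so the thread still holds. I'll turn on, letting the thread take up the play.

```bash
python3 -m crank '[0,0,0,0,0,-0.03,48, 0,0,0,0,0,-0.07,48, 0,0,0,0,0,-0.11,48, 0,0,0,0,0,-0.15,48, 0,0,-0.1,0,0,-0.19,48, 0,0,-0.2,0,0,-0.23,48, 0,0,-0.3,0,0,-0.26,48, 0,0,-0.3,0,0,-0.26,48]' 28
python3 -c "
from h import *
need([485.3,156.2,213])"
python3 -m crank '[0,0,-0.1,0,0,0,48, 0,0,-0.2,0,0,0,48, 0,0,-0.3,0,0,0,48, 0,0,-0.4,0,0,0,48, 0,0,-0.5,0,0,0,48, 0,0,-0.6,0,0,0,48, 0,0,-0.6,0,0,0,48, 0,0,-0.6,0,0,0,48]' 28
python3 -c "
from h import *
need([485.3,156.2,213])"
```

```text
clock: 24.58
tcp_pos: [485.7, 154.9, 224.1]
tcp_rot: [[-0.299, 0.954, 0.0], [0.954, 0.299, -0.0], [-0.0, 0.0, -1.0]]
wrist_force: [0.8, 0.1, -0.6]
width: 51.1
q [-0.47  0.34  0.09  1.88 -0.04  0.92 -0.05] pos [485.7 154.9 224.1] F [ 0.8  0.1 -0.6] M [-0.1 -0.3 -0.1] w 51.1
shift [ 1.4 -0.  11.1] rot [0.    0.    2.071]
clock: 25.25
tcp_pos: [485.7, 155.0, 224.5]
tcp_rot: [[-0.298, 0.955, 0.0], [0.955, 0.298, -0.0], [-0.0, -0.0, -1.0]]
wrist_force: [1.0, -0.4, -1.4]
width: 50.8
q [-0.47  0.34  0.09  1.88 -0.04  0.92 -0.06] pos [485.7 155.  224.5] F [ 1.  -0.4 -1.4] M [-0.01 -0.3  -0.01] w 50.8
shift [ 1.3 -0.1 11.5] rot [0.   0.   2.07]
```

```bash
python3 -m crank '[0,0,-0.1,0,0,0,48, 0,0,-0.2,0,0,0,48, 0,0,-0.3,0,0,0,48, 0,0,-0.4,0,0,0,48, 0,0,-0.5,0,0,0,48, 0,0,-0.5,0,0,0,48, 0,0,-0.5,0,0,0,48, 0,0,-0.5,0,0,0,48]' 28
python3 -c "
from h import *
need([485.3,156.2,213])"
```

```text
clock: 25.92
tcp_pos: [485.7, 155.0, 225.0]
tcp_rot: [[-0.298, 0.955, 0.0], [0.955, 0.298, -0.0], [-0.0, -0.0, -1.0]]
wrist_force: [1.1, -0.5, -1.7]
width: 50.8
q [-0.47  0.34  0.09  1.88 -0.04  0.93 -0.06] pos [485.7 155.  225. ] F [ 1.1 -0.5 -1.7] M [ 0.03 -0.27  0.03] w 50.8
shift [ 1.3 -0.1 12. ] rot [0.   0.   2.07]
```

```bash
python3 -m crank '[0,0,-0.1,0,0,0,48, 0,0,-0.2,0,0,0,48, 0,0,-0.3,0,0,0,48, 0,0,-0.4,0,0,0,48, 0,0,-0.5,0,0,0,48, 0,0,-0.5,0,0,0,48, 0,0,-0.5,0,0,0,48, 0,0,-0.5,0,0,0,48]' 28
python3 -c "
from h import *
need([485.3,156.2,213])"
```

```text
clock: 26.58
tcp_pos: [485.7, 155.0, 225.5]
tcp_rot: [[-0.298, 0.955, -0.0], [0.955, 0.298, -0.0], [-0.0, -0.0, -1.0]]
wrist_force: [1.9, 0.5, -0.4]
width: 50.9
q [-0.47  0.34  0.09  1.88 -0.04  0.93 -0.06] pos [485.7 155.  225.5] F [ 1.9  0.5 -0.4] M [ 0.04 -0.3  -0.  ] w 50.9
shift [ 1.3 -0.  12.5] rot [0.   0.   2.07]
```

```bash
python3 -m crank '[0,0,-0.1,0,0,0,48, 0,0,-0.2,0,0,0,48, 0,0,-0.3,0,0,0,48, 0,0,-0.4,0,0,0,48, 0,0,-0.5,0,0,0,48, 0,0,-0.6,0,0,0,48, 0,0,-0.6,0,0,0,48, 0,0,-0.6,0,0,0,48]' 28
python3 -c "
from h import *
need([485.3,156.2,213])
S=capture('side');crop(S,225,90,133,100,6,'pics/s13.png')"
```

```text
clock: 27.25
tcp_pos: [485.7, 155.0, 226.1]
tcp_rot: [[-0.298, 0.955, 0.0], [0.955, 0.298, -0.0], [-0.0, -0.0, -1.0]]
wrist_force: [0.9, -0.3, -2.0]
width: 51.3
q [-0.47  0.34  0.09  1.88 -0.04  0.93 -0.06] pos [485.7 155.  226.1] F [ 0.9 -0.3 -2. ] M [ 0.02 -0.17  0.02] w 51.3
shift [ 1.3 -0.  13.1] rot [0.   0.   2.07]
```

View pics/s13.png

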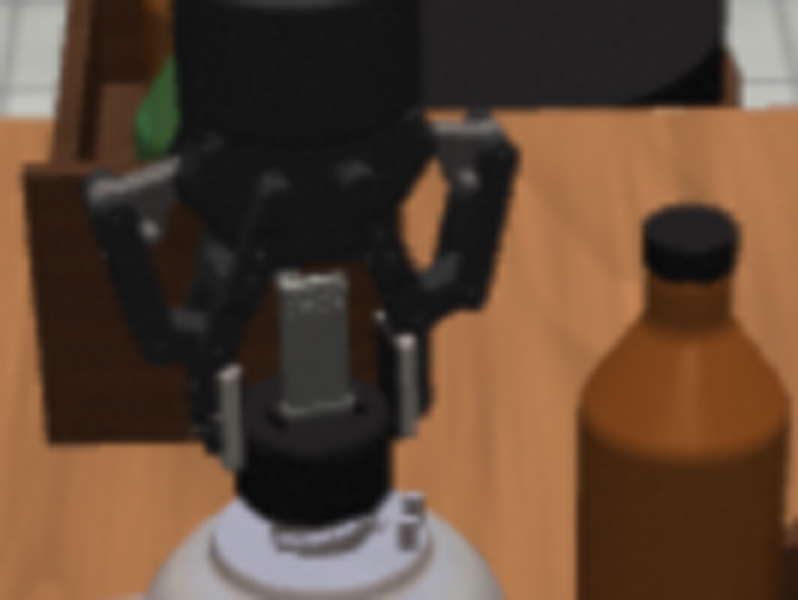

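The cap follows the tool up: its top edge went from zoomed row 285 to 275 with no growing resistance. I'll keep lifting carefully in checked steps.

```bash
python3 -m crank '[0,0,-0.2,0,0,0,48, 0,0,-0.4,0,0,0,48, 0,0,-0.6,0,0,0,48, 0,0,-0.8,0,0,0,48, 0,0,-1,0,0,0,48, 0,0,-1.2,0,0,0,48, 0,0,-1.2,0,0,0,48, 0,0,-1.2,0,0,0,48]' 28
python3 -c "
from h import *
need([485.3,156.2,213])"
```

```text
clock: 27.97
tcp_pos: [485.7, 154.9, 227.3]
tcp_rot: [[-0.298, 0.955, -0.0], [0.955, 0.298, -0.0], [-0.0, -0.0, -1.0]]
wrist_force: [0.7, -1.4, -1.4]
width: 51.0
q [-0.47  0.34  0.09  1.88 -0.04  0.93 -0.06] pos [485.7 154.9 227.3] F [ 0.7 -1.4 -1.4] M [-0.04 -0.18 -0.02] w 51.0
shift [ 1.3 -0.  14.3] rot [0.   0.   2.07]
```

The cap is free: it has risen over 3 mm since the turn with only its own weight on the tool. Lifting clear now.

```bash
python3 -m crank '[0,0,-0.6,0,0,0,48, 0,0,-1.4,0,0,0,48, 0,0,-2.4,0,0,0,48, 0,0,-3.4,0,0,0,48, 0,0,-4.6,0,0,0,48, 0,0,-6,0,0,0,48, 0,0,-7,0,0,0,48, 0,0,-7.5,0,0,0,48]' 28
python3 -c "
from h import *
need([485.3,156.2,213])"
python3 -m crank '[0,0,-1,0,0,0,48, 0,0,-3,0,0,0,48, 0,0,-6,0,0,0,48, 0,0,-9,0,0,0,48, 0,0,-12,0,0,0,48, 0,0,-15,0,0,0,48, 0,0,-17,0,0,0,48, 0,0,-18,0,0,0,48]' 28
python3 -c "
from h import *
need([485.3,156.2,213])
S=capture('side');crop(S,225,70,133,100,6,'pics/s14.png')"
```

```text
clock: 28.63
tcp_pos: [485.7, 155.0, 235.0]
tcp_rot: [[-0.298, 0.955, 0.0], [0.955, 0.298, -0.0], [-0.0, -0.0, -1.0]]
wrist_force: [0.5, -0.3, -1.5]
width: 51.0
q [-0.47  0.33  0.09  1.86 -0.04  0.95 -0.06] pos [485.7 155.  235. ] F [ 0.5 -0.3 -1.5] M [ 0.02 -0.03  0.  ] w 51.0
shift [ 1.3 -0.  22. ] rot [0.   0.   2.07]
clock: 29.3
tcp_pos: [485.9, 155.0, 253.2]
tcp_rot: [[-0.298, 0.955, 0.0], [0.955, 0.298, -0.0], [-0.0, 0.0, -1.0]]
wrist_force: [-0.4, 0.6, -1.6]
width: 51.6
q [-0.47  0.31  0.1   1.84 -0.03  1.   -0.06] pos [485.9 155.  253.2] F [-0.4  0.6 -1.6] M [ 0.01  0.02 -0.  ] w 51.6
shift [ 1.4 -0.2 40.2] rot [ 0.   -0.    2.07]
```

View pics/s14.png

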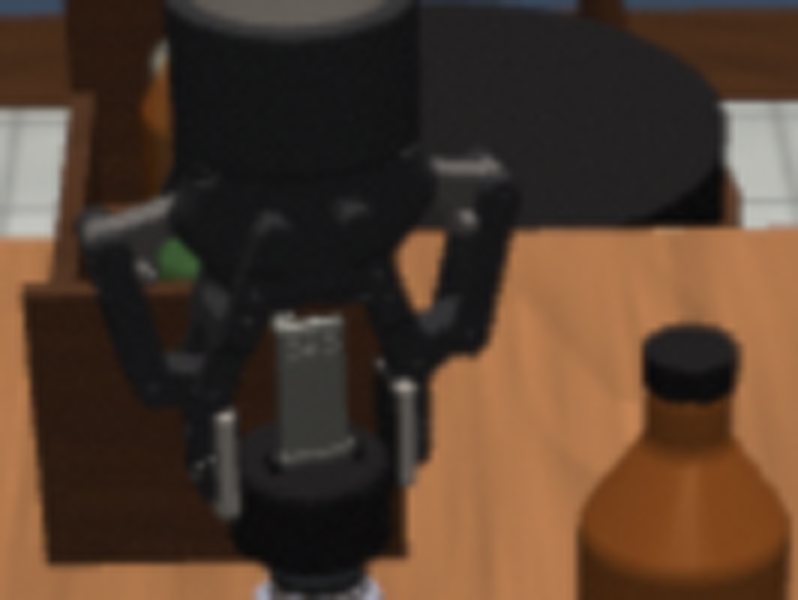

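The cap is off and hanging level, with the tab upright at (310,390) and the bare neck visible below. I'll raise it, then carry it to the mat.

```bash
python3 -m crank '[0,0,-3,0,0,0,48, 0,0,-8,0,0,0,48, 0,0,-14,0,0,0,48, -3,0,-20,0,0,0,48, -9,0,-26,0,0,0,48, -18,0,-30,0,0,0,48, -30,0,-32,0,0,0,48, -46,0,-32,0,0,0,48]' 28
python3 -m crank '[-18,0,0,0,0,0,48, -38,0,0,0,0,0,48, -59,0,0,0,0,0,48, -80,0,0,0,0,0,48, -101,0,0,0,0,0,48, -121,0,0,0,0,0,48, -140,0,0,0,0,0,48, -157,0,0,0,0,0,48]' 28
python3 -c "
from h import *
need([573,-123,100],yaw=107.3)"
```

```text
clock: 30.02
tcp_pos: [499.9, 110.6, 285.7]
tcp_rot: [[-0.298, 0.954, 0.001], [0.954, 0.298, 0.0], [-0.0, 0.001, -1.0]]
wrist_force: [-0.0, -0.4, -1.6]
width: 51.2
clock: 30.68
tcp_pos: [546.3, -41.5, 285.2]
tcp_rot: [[-0.296, 0.955, 0.0], [0.955, 0.296, -0.001], [-0.001, 0.0, -1.0]]
wrist_force: [0.6, -0.3, -0.9]
width: 51.4
q [-0.14  0.34  0.18  1.7  -0.07  1.11  0.36] pos [546.3 -41.5 285.2] F [ 0.6 -0.3 -0.9] M [ 0.05 -0.01 -0.02] w 51.4
shift [-85.6   1.3 185.3] rot [ 0.     0.001 -0.001]
```

```bash
python3 -m crank '[-15,0,2,0,0,0,48, -30,0,8,0,0,0,48, -44,0.5,18,0,0,0,48, -57,1,32,0,0,0,48, -69,1,48,0,0,0,48, -79,1,66,0,0,0,48, -85,1,84,0,0,0,48, -87,1,102,0,0,0,48]' 28
python3 -c "
from h import *
need([573,-123,60],yaw=107.3)"
```

```text
clock: 31.35
tcp_pos: [573.0, -124.4, 182.4]
tcp_rot: [[-0.295, 0.955, 0.001], [0.955, 0.295, -0.001], [-0.002, 0.0, -1.0]]
wrist_force: [0.2, 0.3, -0.8]
width: 51.2
q [ 0.02  0.5   0.17  1.75 -0.1   0.9   0.54] pos [ 573.  -124.4  182.4] F [ 0.2  0.3 -0.8] M [ 0.06  0.05 -0.01] w 51.2
shift [  1.5   0.4 122.4] rot [ 0.     0.002 -0.002]
```

```bash
python3 -m crank '[0.5,0,18,0,0.001,0,48, 1,0,36,0,0.002,0,48, 1,0,54,0,0.002,0,48, 1,0,71,0,0.002,0,48, 1,0,86,0,0.002,0,48, 1,0,97,0,0.002,0,48, 1,0,104,0,0.002,0,48, 1,0,107,0,0.002,0,48]' 28
python3 -c "
from h import *
need([573,-123,20],yaw=107.3)
S=capture('side');T=capture('top');crop(S,260,240,133,100,6,'pics/s15.png');crop(T,310,190,133,100,6,'pics/t15.png')"
```

```text
clock: 32.02
tcp_pos: [572.4, -121.2, 75.1]
tcp_rot: [[-0.297, 0.955, -0.002], [0.955, 0.297, 0.002], [0.002, -0.001, -1.0]]
wrist_force: [-0.1, 0.2, -1.1]
width: 51.1
q [ 0.04  0.63  0.14  1.86 -0.13  0.67  0.56] pos [ 572.4 -121.2   75.1] F [-0.1  0.2 -1.1] M [ 0.03  0.01 -0.02] w 51.1
shift [-2.   0.2 55.1] rot [-0.001 -0.002 -0.   ]
```

View pics/s15.png

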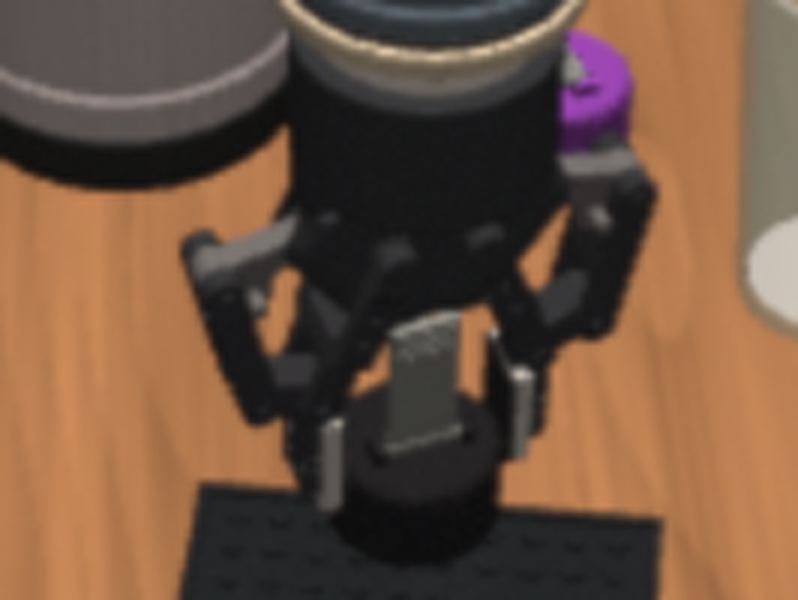

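The cap hangs level over the mat, its rim at zoomed (415,555). Descending, slowly at the end.

```bash
python3 -m crank '[-0.5,0,8,0,0,0,48, -1,0,17,0,-0.001,0,48, -1,0,26,0,-0.001,0,48, -1,0,34,0,-0.001,0,48, -1,0,40,0,-0.001,0,48, -1,0,45,0,-0.001,0,48, -1,0,48,0,-0.001,0,48, -1,0,49,0,-0.001,0,48]' 28
python3 -c "
from h import *
need([573,-123,20],yaw=107.3)
S=capture('side');T=capture('top');crop(S,260,270,133,100,6,'pics/s16.png')"
```

```text
clock: 32.78
tcp_pos: [572.7, -121.5, 26.2]
tcp_rot: [[-0.298, 0.955, -0.001], [0.955, 0.298, 0.001], [0.001, -0.001, -1.0]]
wrist_force: [-0.3, 0.7, -0.6]
width: 51.2
q [ 0.05  0.7   0.12  1.89 -0.15  0.56  0.57] pos [ 572.7 -121.5   26.2] F [-0.3  0.7 -0.6] M [-0.04  0.02 -0.02] w 51.2
shift [-1.5 -0.2  6.2] rot [-0.001 -0.001  0.   ]
```

View pics/s16.png

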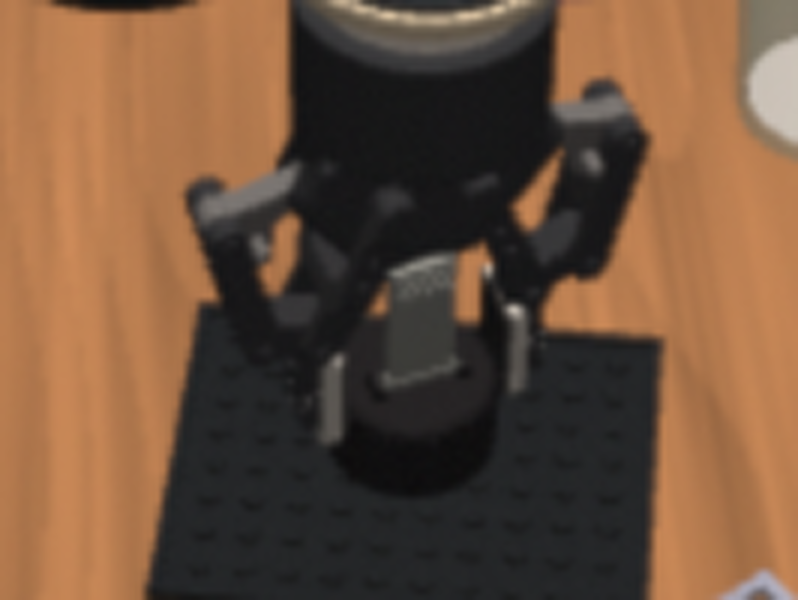

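```bash
python3 -m crank '[-0.5,0,1,0,0,0,48, -1,0,2,0,0,0,48, -1,0,3,0,0,0,48, -1,0,3.8,0,0,0,48, -1,0,4.4,0,0,0,48, -1,0,4.8,0,0,0,48, -1,0,5,0,0,0,48, -1,0,5,0,0,0,48]' 28
python3 -c "
from h import *
need([573,-123,20],yaw=107.3)"
```

```text
clock: 33.55
tcp_pos: [573.3, -122.5, 21.9]
tcp_rot: [[-0.298, 0.955, -0.0], [0.955, 0.298, 0.001], [0.001, -0.0, -1.0]]
wrist_force: [0.4, 0.4, -0.2]
width: 51.4
q [ 0.06  0.71  0.12  1.89 -0.15  0.55  0.57] pos [ 573.3 -122.5   21.9] F [ 0.4  0.4 -0.2] M [ 0.04  0.   -0.06] w 51.4
shift [-0.4 -0.4  1.9] rot [-0.    -0.001  0.   ]
```

```bash
python3 -m crank '[0,0,0.3,0,0,0,48, 0,0,0.6,0,0,0,48, 0,0,0.9,0,0,0,48, 0,0,1.2,0,0,0,48, 0,0,1.4,0,0,0,48, 0,0,1.5,0,0,0,48, 0,0,1.5,0,0,0,48, 0,0,1.5,0,0,0,48]' 28
python3 -c "
from h import *
need([573,-123,20],yaw=107.3)"
```

```text
clock: 34.22
tcp_pos: [573.3, -122.6, 20.4]
tcp_rot: [[-0.298, 0.955, -0.0], [0.955, 0.298, 0.001], [0.001, -0.0, -1.0]]
wrist_force: [0.6, -0.8, -0.9]
width: 50.8
q [ 0.06  0.71  0.12  1.89 -0.15  0.55  0.57] pos [ 573.3 -122.6   20.4] F [ 0.6 -0.8 -0.9] M [-0.02  0.   -0.  ] w 50.8
shift [-0.3 -0.4  0.4] rot [-0.    -0.001  0.   ]
```

```bash
python3 -m crank '[0,0,0.2,0,0,0,48, 0,0,0.4,0,0,0,48, 0,0,0.6,0,0,0,48, 0,0,0.8,0,0,0,48, 0,0,0.8,0,0,0,48, 0,0,0.8,0,0,0,48, 0,0,0.8,0,0,0,48, 0,0,0.8,0,0,0,48]' 28
python3 -c "
from h import *
need([573,-123,20],yaw=107.3)
S=capture('side');crop(S,280,290,100,75,8,'pics/s17.png')"
```

```text
clock: 34.88
tcp_pos: [573.3, -122.5, 19.7]
tcp_rot: [[-0.298, 0.955, -0.0], [0.955, 0.298, 0.001], [0.001, 0.0, -1.0]]
wrist_force: [-2.1, 1.5, 5.0]
width: 51.0
q [ 0.06  0.71  0.12  1.89 -0.15  0.55  0.57] pos [ 573.3 -122.5   19.7] F [-2.1  1.5  5. ] M [0.2  0.27 0.06] w 51.0
shift [-0.4 -0.4 -0.3] rot [ 0.    -0.001  0.   ]
```

View pics/s17.png

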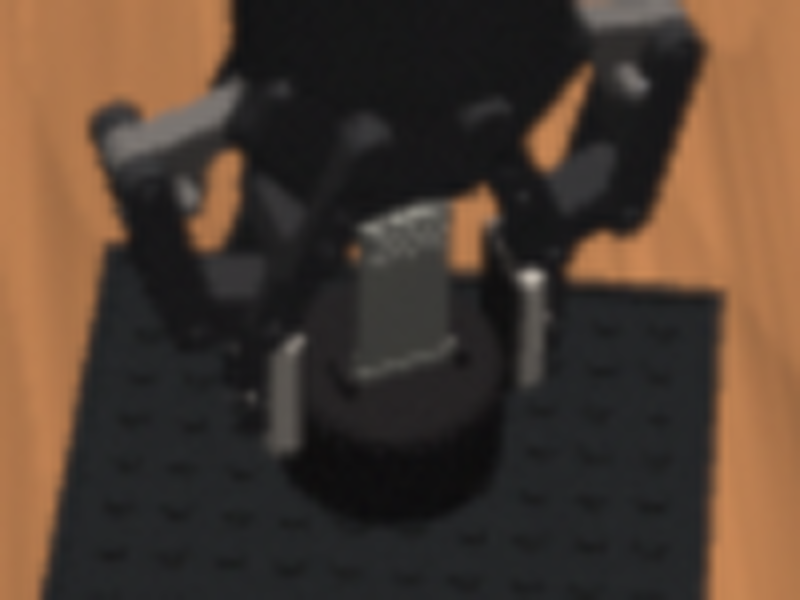

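The cap touched down with about 5 N and stands on the mat. I'll open slowly and withdraw straight up.

```bash
python3 -m crank '[0,0,-0.2,0,0,0,51.5, 0,0,-0.2,0,0,0,52.5, 0,0,-0.2,0,0,0,54, 0,0,-0.2,0,0,0,57, 0,0,-0.2,0,0,0,61, 0,0,-0.2,0,0,0,66, 0,0,-0.2,0,0,0,72, 0,0,-0.2,0,0,0,78]' 20
python3 -m crank '[0,0,0,0,0,0,82, 0,0,0,0,0,0,85, 0,0,-3,0,0,0,85, 0,0,-8,0,0,0,85, 0,0,-15,0,0,0,85, 0,0,-24,0,0,0,85, 0,0,-34,0,0,0,85, 0,0,-44,0,0,0,85]' 20
python3 -m crank '[0,0,-12,0,0,0,85, 0,0,-26,0,0,0,85, 0,0,-41,0,0,0,85, 0,0,-57,0,0,0,85, 0,0,-73,0,0,0,85, 0,0,-88,0,0,0,85, 0,0,-100,0,0,0,85, 0,0,-106,0,0,0,85]' 20
python3 -c "
from h import *
need([573,-123,20],yaw=107.3)
S=capture('side');crop(S,225,240,200,150,4,'pics/s18.png')
cv2.imwrite('pics/s18f.png',S['color'])"
```

```text
clock: 35.6
tcp_pos: [573.3, -122.5, 19.8]
tcp_rot: [[-0.298, 0.955, -0.0], [0.955, 0.298, 0.001], [0.001, 0.0, -1.0]]
wrist_force: [0.5, -0.0, -0.2]
width: 77.8
clock: 36.27
tcp_pos: [573.5, -122.6, 65.2]
tcp_rot: [[-0.298, 0.955, 0.0], [0.955, 0.298, 0.001], [0.0, 0.001, -1.0]]
wrist_force: [0.4, -0.2, 0.1]
width: 84.7
clock: 36.93
tcp_pos: [574.0, -122.9, 172.5]
tcp_rot: [[-0.297, 0.955, 0.003], [0.955, 0.297, 0.0], [-0.001, 0.003, -1.0]]
wrist_force: [-1.0, 0.4, 0.0]
width: 85.0
q [ 0.02  0.51  0.17  1.76 -0.11  0.88  0.54] pos [ 574.  -122.9  172.5] F [-1.   0.4  0. ] M [-0.01  0.    0.05] w 85.0
shift [  0.3  -1.4 152.5] rot [ 0.003  0.001 -0.   ]
```

View pics/s18.png

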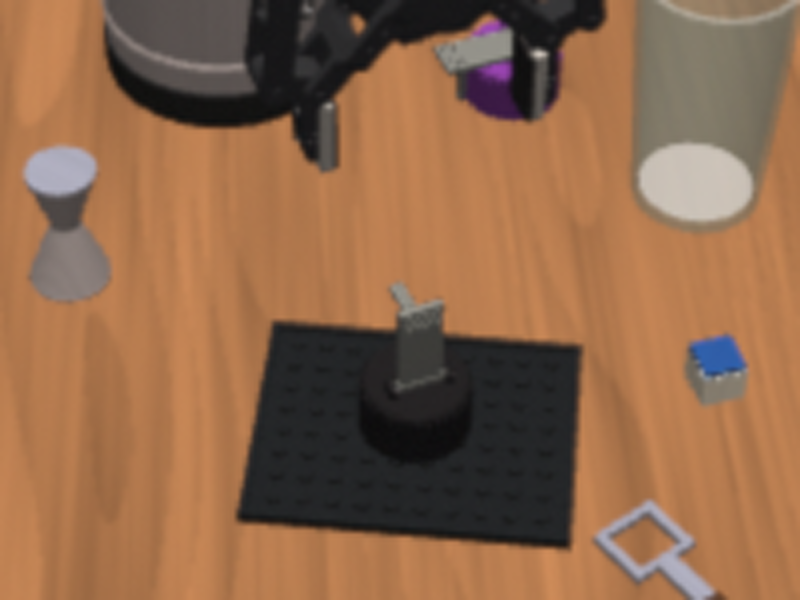

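The cap stands upright in the middle of the mat at (415,410), with the tab up and the bystanders in place. I'll back off and do one last check of both views.

```bash
python3 -m crank '[0,0,-10,0,0,0,85, 8,0,-25,0,0,0,85, 8,0,-45,0,0,0,85, 0,-10,-65,0,0,0,85, 0,-30,-80,0,0,0,85, 0,-50,-90,0,0,0,85, 0,-65,-90,0,0,0,85, 0,-70,-90,0,0,0,85]' 20
python3 - <<'E'
from h import *
S=capture("side");T=capture("top")
cv2.imwrite("pics/s19.png",S["color"]);cv2.imwrite("pics/t19.png",T["color"])
# cap top rim ellipse in side view, via dark circle left/right extents
z=lambda p:proj(S,p).round(1)
print("pred rim L,R bottom",z([573.3-26,-122.5,6]),z([573.3+26,-122.5,6]),z([573.3,-148.5,6]))
crop(S,290,290,80,60,10,"pics/s19c.png")
E
```

```text
clock: 37.65
tcp_pos: [504.5, -144.6, 260.6]
tcp_rot: [[-0.296, 0.955, -0.0], [0.955, 0.296, 0.0], [0.001, -0.0, -1.0]]
wrist_force: [-0.0, 0.6, 0.7]
width: 85.5
pred rim L,R bottom [314.9 346.6] [342.9 345.5] [329.9 356.8]
```

View pics/s19.png

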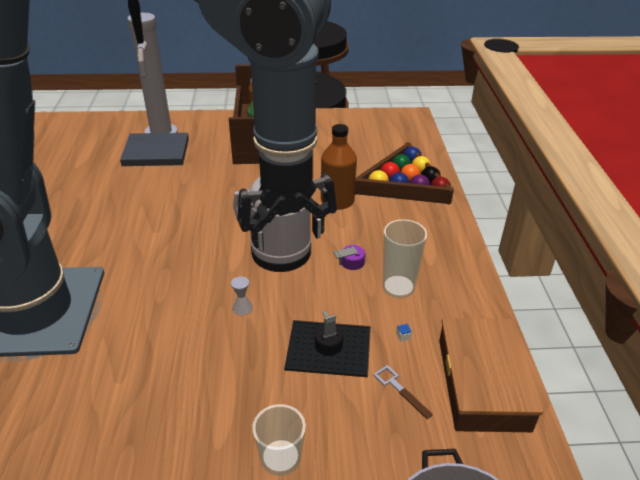

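View pics/t19.png

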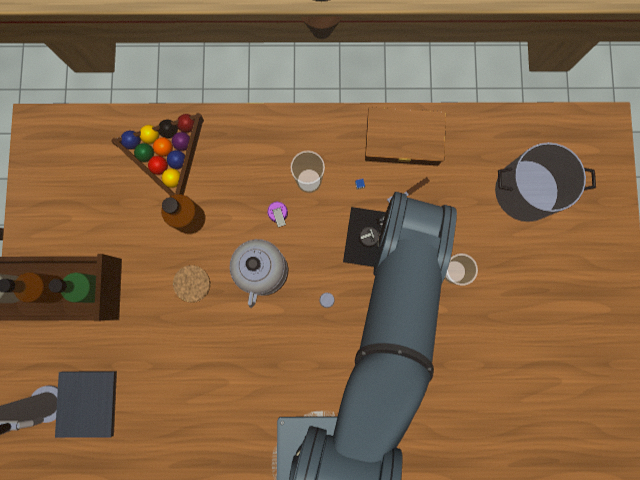

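View pics/s19c.png

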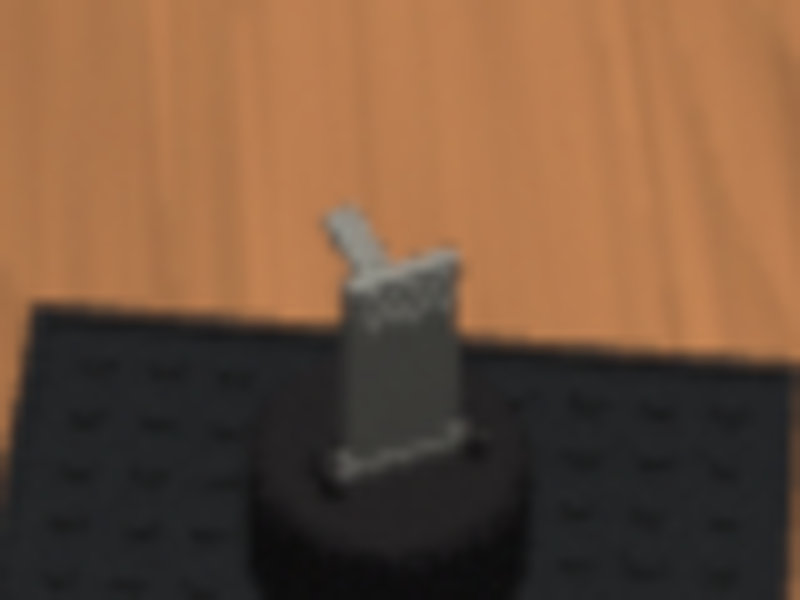

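The top view shows the bare neck at (253,264) and the cap on the mat at (370,237), which is the mat's centre. In both views the bystanders look unmoved and the arm touches nothing, so I'm handing in.

```bash
python3 -c "
from cell import r,sensors
print(r.job_done()); print(sensors.read_state()['clock'])"
```

```text
the job is handed in; nothing more can be done
None
the job is handed in; nothing more can be done
```

The mini keg is open. The tab stands upright, and the cap is off and sits right way up in the middle of the bar mat. I handed the job in at about 38 s.

- **Tab:** I pinched its free end and followed the hinge to about 0.6 rad. Then I pushed it upright from outside, with the fingers either side of the tongue.
- **Unscrewing:** I turned the cap anticlockwise, about 119° in all, lifting as the thread raised it. A pull at 104° found it still held (-3.9 N). At 119° it came straight up with about 1.5 N on the tool.
- **Setting down:** it touched the mat with about 5 N, and I opened the fingers slowly.

**Last checks:**
- **Cap position:** I released it at about (573, -122.5). The two views put the mat centre at (573.5, -121) and (572, -125), so they disagree by about 4 mm.
- **Surroundings:** the neck is bare, the other things look unmoved in both pictures, and the arm touches nothing.

**What went less than cleanly:**
- **Releasing the tab:** one release call repeated an arc shift, so the gripper moved on further than I meant while opening. The pictures showed nothing disturbed.
- **Force on the thread:** it peaked at 8.3 N in the readings, which I took only between moves. That is under the 10 N guide, and I eased it off.

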